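Gauging new roller bushes with a plug gauge and rejecting the tight ones

ROBOT

A 7-joint arm with a two-finger parallel gripper is mounted at the origin on a cart in front of the work surface, level with it; the furniture and walls round the work are solid. World frame = base frame: x ahead of the robot, y to its left, z up, the work surface at z = 0. Lengths are in m, angles in degrees, forces in N, time in s.
With the tool pointing down it reaches from about 0.4 to 0.9 m from the base axis. Payload 5.5 kg.
Tool frame: the origin (TCP) lies at the very end of the fingers, on their centre line; the grasp point (between the pads) lies 19 mm behind it (bot.tcp_to_grasp is the distance from the TCP to the grasp point, in m); z points along the fingers, y is the line along which they close (so a half turn about z gives the same grasp; the last joint's range is limited). The gripper opens to 85 mm and grips with 20 to 120 N. Pads are 22 mm wide; open, the fingers measure 114 mm over their backs; the gripper's body (76 mm by 85 mm) begins 54 mm behind the grasp point. The pads swing forward as they close: fully open they stand 13 mm farther back than shut.
Start: joints at [-51.669, 28.699, -24.465, 88.831, 12.651, 65.22, -12.049], TCP at [0.257, 0.597, 0.231] pointing down, gripper open.
Joint ranges: [-164.97, 164.97], [-17.58, 116.51], [-87.97, 89.64], [11.32, 138.91], [-80.73, 260.73], [10.89, 115.49], [-147.41, 147.41]. Speed limits (degrees/s): [147.25, 147.25, 180, 180, 180, 180, 180].

INTERFACE

Orientations are given as [roll, pitch, yaw] about the fixed x, y, z axes, in that order (R = Rz(yaw) Ry(pitch) Rx(roll)).
In Python, from station import bot gives the robot as it stands.
- The arm moves only by the tool move_arm, never from a script. Its argument "series" is a list of rows, each a list of 3 entries, a list of its own where there are three numbers: the shift along the tool's x, y, z in cm, then the turn, a rotation vector about the tool's x, y, z in rad, then the opening, from 0 (shut) to 1 (fully open). A call has 1 to 5 rows; each row shifts and turns the commanded pose from where the row before left it, along the tool's axes as they then stand; what a row does not reach is not made up. A row lasts 1/12 s, in which the tool goes at most 41.7 mm and 7.16 degrees, less where a joint would pass 70% of its speed; a pose out of reach is approached as far as the arm can. A call with a gripper value outside its range is refused whole. The fingers move at their own pace and stop on an object; "grip_force" is the grip in N (left out, the last holds). Time passes only in rows, so rows that do not move let the fingers close. It gives the time, the measured TCP pose, the force, the opening and the grip force at its end, in the units of the state.
- bot.state(): the state, without advancing time (a new reading comes with each control period).
- bot.snapshot(name): name is "side" or "top" or "wrist"; returns a dict with "frame" (420x560x3 uint8, red, green, blue), "K" (3x3 intrinsics, pixels), "k1" (the pictures are not rectified: a ray, as slopes to the right and down, at radius r is drawn at 1 + k1 r^2 times it, then the intrinsics apply), "eye" and "rotation" of the camera in the world; the wrist camera has in their place "T_tool_cam" (4x4, takes a point from camera to tool coordinates, whose origin is the TCP and whose axes are the flange's). Camera axes: x right, y down, z forward; pixel columns grow to the right and rows downward; lengths in m; the calibration is good to about 2 mm. A picture is of the moment at which its call begins: read the wrist's pose just before it. There is no depth.
- bot.sign_off(): hands the job in; it is judged then, once.
Trained networks look in a picture, given as the dict that the camera call returned (one of the last four; its "shot" number tells which), for a name from the list of things; names that differ only in an ending like _2 or _b are one class to them, and where a whole thing is asked for, a point or a joint stands for the part that bears it (a point fixed in the world has none). Each returns a list of dicts, best first, with "confidence" (0 to 1); they miss things now and then, are a little off and sometimes report something else, mostly with a low value. They report only what shows in the picture. A call takes as long as a camera call. They do not tell look-alikes from the thing itself.
- bot.find_in(name, picture): "pixel" ([column, row] in pixels, amid what is visible of it).
- bot.landmark_of(name, picture): "pixel" ([column, row] in pixels: a listed point, or the origin of a listed thing).
The state is a dict: "clock": time; "joint_positions": joint angles; "joint_velocities": joint speeds; "tau": joint torques, N m; "ee_pos": TCP position; "eef_rot": TCP orientation; "ft_force": force on the tool from outside, world axes, zero at the start; "moment": the same for the moment, N m; "finger_gap": opening from 0.0 (shut) to 1.0 (fully open); "gripper_force": force on a finger pad.
Only numpy, scipy, OpenCV 4.12 (cv2) and the standard library are available. Lean on these libraries where they do the work, as an engineer would, in place of code of your own. Each camera call takes 0.05 s, during which the arm holds its last target. There are 200 camera calls.

TASK

Check the press's new ink-roller bushes: take the plug gauge from its stand and try its pin in all four bushes on the sloping rack, from the nearest to the farthest so that none is missed, pressing gently along the bore until it is fully home or will go no farther, never forcing it. Then put the gauge back in its stand, and set every tight bush, where the pin stopped part-way, gently on its flange inside the white reject tray; leave the good ones standing in their seats and do not disturb the magnifier or the bottle.

Things in the scene. Friction and masses are not known exactly. Their poses are not given: they have to be found in the camera images.
- gauge_grip (a point): centre of the plug gauge's handle: hexagonal, aluminium, 20 mm across flats (one pair of flats square to x, the others 60 degrees on), 30 mm below to 30 mm above this point, dark cap to 35 mm above; z along the gauge towards the cap. It stands loose and upright in its stand, the shoulder on the stand's top
- gauge_tip (a point): centre of the end of the gauge's steel GO pin, 76 mm below gauge_grip on the axis; axes as gauge_grip. The pin is 12 mm wide and 30 mm long, its end bevelled over 3 mm; above it is the red-banded NO-GO shoulder, 19 mm wide and 16 mm long, then the handle
- gauge: the whole gauge, about 0.12 kg, origin at gauge_tip. In a good bush the tip goes about 31.5 mm below the top face, until the shoulder stops in the countersink; in a tight one its tip stops about 14 mm below the top face. Tightness cannot be seen, and how many are tight is not told
- stand_top (a point): centre of the top of the gauge's stand, a turned wooden block fixed to the bench, 44 mm high, 39 mm wide at the top, 64 mm at the foot; here opens a hole 15 mm wide, 36 mm deep; z up. The gauge is home when its pin is in the hole and its shoulder rests on this face (tip 30 mm below it)
- rack: fixed rack at the right of the bench, plywood cheeks, 300 mm long, 95 mm deep; its grey deck slopes at 30 degrees, the low front to the robot's left, and its row of four seats runs away from the robot; origin on the bench under its middle, x to its high back, y along the row away from the robot, z up
- seat_1 (a point): nearest seat of the sloping rack: fixed round recess, 5 mm deep, 56 mm wide, in which a bush's flange sits with 1 to 2 mm of play. The point is the centre of its floor, on which the bush stands (top face of the bush 40 mm along z). z, square to the deck, is the bore's axis and leans 30 degrees from vertical to the rack's low front; x up the slope, y along the row, away from the robot
- seat_2 (a point): second seat; as seat_1, 70 mm beyond seat_1
- seat_3 (a point): third seat; as seat_1, 70 mm beyond seat_2
- seat_4 (a point): farthest seat; as seat_1, 70 mm beyond seat_3
- bush_a_mid (a point): one of four flanged yellow brass bushes that look alike, standing in the rack in unknown order: 40 mm tall, about 0.22 kg, flange 52 mm wide, 5 mm thick at the bottom, body 40 mm wide above it; through its middle a bore 14 mm wide, countersunk from 22 mm at the top face to 14 mm within 4 mm. This point is on the bore's axis half-way up, 20 mm below the top face; z along the bore, out of its mouth
- bush_a: the bush of bush_a_mid; origin at the centre of its underside
- bush_b_mid (a point): another of the four bushes, described as bush_a_mid
- bush_b: the bush of bush_b_mid; origin at the centre of its underside
- bush_c_mid (a point): another of the four bushes, described as bush_a_mid
- bush_c: the bush of bush_c_mid; origin at the centre of its underside
- bush_d_mid (a point): another of the four bushes, described as bush_a_mid
- bush_d: the bush of bush_d_mid; origin at the centre of its underside
- tray_floor (a point): centre of the inner floor (2.5 mm above the bench) of the open white card tray for rejects, fixed: 205 mm along x, 300 mm along y outside, walls 3 mm thick and 55 mm high above the bench, cardboard brown inside; z up. It is at the left of the bench, its long side running away from the robot
- reject_tray: the reject tray, origin at the centre of its underside; axes as tray_floor
- loupe_mid (a point): black magnifier standing on the bench, 37 mm across, 38 mm tall, loose; a bystander. The point is its centre
- bottle_mid (a point): white squeeze bottle with a blue cap, 55 mm across, 130 mm tall, loose; a bystander. The point lies 54 mm above its underside
Not all that is in view belongs to the job. Leave any blue look-alike of the gauge alone.

How it is judged (in metres and radians):
On the way, in this order (a step that is already met when the one before it is completed fails the run):
1. the gauge's pin has been tried in the nearest bush: home (within about 5 mm), or stopped by a tight bore below the countersink and pressed there lightly (over 1.5 N) (x of gauge_tip in the frame of seat_1 between -0.005 and 0.005 m and y of gauge_tip in the frame of seat_1 between -0.005 and 0.005 m and (z of gauge_tip in the frame of seat_1 below 0.014 m or (z of gauge_tip in the frame of seat_1 below 0.029 m and (contact force between gauge and tight_bore_1 above 1.5 N or contact force between gauge and tight_bore_2 above 1.5 N)))), for 0.05 s.
2. the gauge's pin has been tried in the second bush: home (within about 5 mm), or stopped by a tight bore below the countersink and pressed there lightly (over 1.5 N) (x of gauge_tip in the frame of seat_2 between -0.005 and 0.005 m and y of gauge_tip in the frame of seat_2 between -0.005 and 0.005 m and (z of gauge_tip in the frame of seat_2 below 0.014 m or (z of gauge_tip in the frame of seat_2 below 0.029 m and (contact force between gauge and tight_bore_1 above 1.5 N or contact force between gauge and tight_bore_2 above 1.5 N)))), for 0.05 s.
3. the gauge's pin has been tried in the third bush: home (within about 5 mm), or stopped by a tight bore below the countersink and pressed there lightly (over 1.5 N) (x of gauge_tip in the frame of seat_3 between -0.005 and 0.005 m and y of gauge_tip in the frame of seat_3 between -0.005 and 0.005 m and (z of gauge_tip in the frame of seat_3 below 0.014 m or (z of gauge_tip in the frame of seat_3 below 0.029 m and (contact force between gauge and tight_bore_1 above 1.5 N or contact force between gauge and tight_bore_2 above 1.5 N)))), for 0.05 s.
4. the gauge's pin has been tried in the farthest bush: home (within about 5 mm), or stopped by a tight bore below the countersink and pressed there lightly (over 1.5 N) (x of gauge_tip in the frame of seat_4 between -0.005 and 0.005 m and y of gauge_tip in the frame of seat_4 between -0.005 and 0.005 m and (z of gauge_tip in the frame of seat_4 below 0.014 m or (z of gauge_tip in the frame of seat_4 below 0.029 m and (contact force between gauge and tight_bore_1 above 1.5 N or contact force between gauge and tight_bore_2 above 1.5 N)))), for 0.05 s.
At the end, for the whole second after the job is handed in: The gauge stands upright in its stand, shoulder within 5 mm of the stand's top; every tight bush stands on its flange on the reject tray's floor, wholly inside the walls, upright within 8 degrees; every good bush is within 8 mm of where it stood in the rack (horizontal distance between gauge_tip and stand_top below 0.006 m and z of gauge_tip in the frame of stand_top below -0.025 m and angle between gauge_tip's own z axis and vertical below 0.12 rad and linear speed of gauge below 0.02 m/s and distance of each of good_bore_1, good_bore_2 from where it was at the start of the episode below 0.008 m and x of tight_bore_1 in the frame of tray_floor between -0.08 and 0.08 m and y of tight_bore_1 in the frame of tray_floor between -0.128 and 0.128 m and z of tight_bore_1 in the frame of tray_floor between 0.01 and 0.022 m and angle between each of tight_bore_1, tight_bore_2's own z axis and vertical below 0.15 rad and x of tight_bore_2 in the frame of tray_floor between -0.08 and 0.08 m and y of tight_bore_2 in the frame of tray_floor between -0.128 and 0.128 m and z of tight_bore_2 in the frame of tray_floor between 0.01 and 0.022 m); the robot touches nothing.
It fails at once if the gauge is forced: it presses on a bush with more than 60 N (contact force between gauge and bush_a above 60 N or contact force between gauge and bush_b above 60 N or contact force between gauge and bush_c above 60 N or contact force between gauge and bush_d above 60 N).
It fails at once if a bush is dropped (falls at over 0.65 m/s with no finger on it, a drop of about 2 cm) ((linear speed of bush_a above 0.65 m/s and contact force between the fingers and bush_a below 0.1 N) or (linear speed of bush_b above 0.65 m/s and contact force between the fingers and bush_b below 0.1 N) or (linear speed of bush_c above 0.65 m/s and contact force between the fingers and bush_c below 0.1 N) or (linear speed of bush_d above 0.65 m/s and contact force between the fingers and bush_d below 0.1 N)).
It fails at once if a bystander is pushed more than 30 mm (distance of any of loupe_mid, bottle_mid from where it was at the start of the episode above 0.03 m).
It also fails if it takes over 72 s, if anything falls off the work surface, if the arm or the gripper's body presses on something with over 40 N, if the wrist force passes 120 N, or if a joint passes its speed limit or range.

## Working session

There is one attempt and no reset: what is moved stays moved. The work goes in short steps, Python scripts to look and compute and a tool call to move; the robot and the scene stay as the last step left them, time stands still between calls to the robot, and variables do not carry over. Pictures are saved under pics/ and viewed, at most 10 in all, crops included, and the job is handed in when it is done.

Besides the shell and the picture viewer there is one more tool, called after "Emit:" by a JSON object that holds its "fn" and its "kwargs". move_arm: Moves the arm, as the interface text tells. Its arguments: {"type":"object","properties":{"series":{"type":"array","items":{"type":"array"}},"grip_force":{"type":"number"}},"required":["series"]}

```bash
mkdir -p pics; cat > h.py <<'E'
import numpy as np, cv2
from scipy.spatial.transform import Rotation as R
from station import bot
def snap(n):
    st=bot.state(); s=bot.snapshot(n)
    if n=="wrist":
        T=np.eye(4);T[:3,:3]=R.from_euler('xyz',st['eef_rot'],degrees=True).as_matrix();T[:3,3]=st['ee_pos']
        C=T@np.array(s['T_tool_cam']); s['eye']=C[:3,3]; s['rotation']=C[:3,:3]
    return s
def ray(s,p):
    K=np.array(s['K']); d=np.array([(p[0]-K[0,2])/K[0,0],(p[1]-K[1,2])/K[1,1]])
    u=d.copy()
    for _ in range(20): u=d/(1+s['k1']*(u@u))
    v=np.array(s['rotation'])@np.array([u[0],u[1],1]); return np.array(s['eye']),v/np.linalg.norm(v)
def atz(s,p,z):
    e,v=ray(s,p); return e+v*(z-e[2])/v[2]
def proj(s,P):
    c=np.array(s['rotation']).T@(np.array(P)-np.array(s['eye'])); u=c[:2]/c[2]; u=u*(1+s['k1']*(u@u)); K=np.array(s['K'])
    return np.array([K[0,0]*u[0]+K[0,2],K[1,1]*u[1]+K[1,2]])
def tri(obs):
    A=0;b=0
    for s,p in obs:
        e,v=ray(s,p);M=np.eye(3)-np.outer(v,v);A=A+M;b=b+M@e
    X=np.linalg.solve(A,b); return X,[np.round(proj(s,X)-p,1).tolist() for s,p in obs]
def save(s,f,crop=None,sc=1):
    im=np.array(s['frame'])[:,:,::-1]
    if crop: im=im[crop[1]:crop[3],crop[0]:crop[2]]
    cv2.imwrite('pics/'+f,cv2.resize(im,None,fx=sc,fy=sc,interpolation=cv2.INTER_CUBIC))
E
python3 - <<'E'
from h import *
st=bot.state();print(st)
for n in ("side","top"):
    s=snap(n);save(s,n+'0.png');print(n,np.round(s['eye'],3),np.round(s['rotation'],2).tolist(),np.round(s['K'],0).tolist(),s['k1'])
    for k in ("gauge_grip","gauge_tip","stand_top","seat_1","bush_a_mid","tray_floor","loupe_mid","bottle_mid","rack"):
        print(k,[(np.round(d['pixel']).tolist(),round(d['confidence'],2)) for d in bot.landmark_of(k,s)])
print(bot.tcp_to_grasp)
E
```

```text
{'clock': 0.0, 'joint_positions': array([-51.66998549,  28.75339269, -24.45422904,  88.8911605 ,
        12.65003234,  65.2209049 , -12.05017147]), 'joint_velocities': array([ 0.01852665, -0.0387421 , -0.04048914,  0.07082827, -0.04026896,
        0.02875823,  0.02508212]), 'tau': array([ 3.77867846e-04, -5.69509006e+01, -5.81615567e+00, -2.80938631e+01,
        1.05720395e-02,  1.20333073e-02,  1.62877490e-05]), 'ee_pos': array([0.25633462, 0.59656205, 0.23026753]), 'eef_rot': array([-1.79888012e+02, -4.69158547e-03,  1.56752846e+02]), 'ft_force': array([-0.31982653, -0.14063722, -0.54291716]), 'moment': array([-0.00126081,  0.02903913,  0.00490565]), 'gripper_force': 0.0, 'finger_gap': 0.9976512690193867}
side [ 0.31  -0.622  0.584] [-126.84, -0.35, -18.18] [[421.0, 0.0, 272.0], [0.0, 421.0, 209.0], [0.0, 0.0, 1.0]] -0.1126741450133013
gauge_grip [([238.0, 221.0], 0.97), ([280.0, 209.0], 0.7), ([221.0, 187.0], 0.19)]
gauge_tip [([282.0, 236.0], 0.89), ([239.0, 249.0], 0.82), ([225.0, 227.0], 0.8), ([274.0, 307.0], 0.5)]
stand_top [([281.0, 224.0], 0.77)]
seat_1 [([341.0, 275.0], 0.
[... 235 characters left out ...]
0.0, 261.0], 0.45), ([274.0, 311.0], 0.26)]
bottle_mid [([335.0, 214.0], 0.64)]
rack [([326.0, 307.0], 0.96)]
top [0.434 0.029 1.085] [-174.69, 0.67, -89.34] [[460.0, 0.0, 288.0], [0.0, 460.0, 200.0], [0.0, 0.0, 1.0]] -0.15108040075157755
gauge_grip [([271.0, 243.0], 0.44), ([304.0, 236.0], 0.42)]
gauge_tip []
stand_top [([305.0, 200.0], 0.83), ([310.0, 149.0], 0.28)]
seat_1 [([399.0, 235.0], 0.91), ([390.0, 204.0], 0.9), ([381.0, 175.0], 0.87), ([374.0, 141.0], 0.61), ([380.0, 182.0], 0.54)]
bush_a_mid [([394.0, 237.0], 0.89)]
tray_floor [([203.0, 228.0], 0.7), ([304.0, 197.0], 0.34)]
loupe_mid [([329.0, 270.0], 0.71)]
bottle_mid [([389.0, 205.0], 0.18)]
rack [([387.0, 193.0], 0.88)]
0.0187
```

View pics/side0.png

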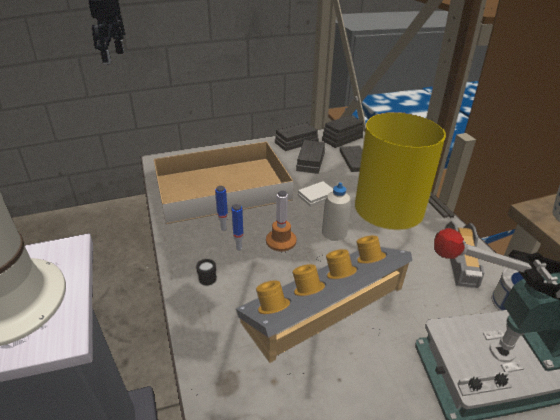

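View pics/top0.png

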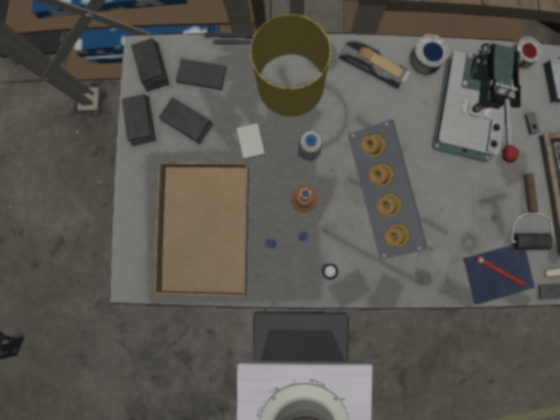

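```bash
sed -i "s/^    return s$/    else: s['rotation']=R.from_euler('xyz',s['rotation'],degrees=True).as_matrix()\n    return s/" h.py
python3 - <<'E'
from h import *
from scipy.optimize import least_squares
s={n:snap(n) for n in("side","top")}
for n in s:
    for k in("bush_a_mid","bush_a","seat_2"):
        print(n,k,[(np.round(d['pixel']).tolist(),round(d['confidence'],2)) for d in bot.landmark_of(k,s[n])])
def P(n,k,near):
    c=[np.array(d['pixel']) for d in bot.landmark_of(k,s[n])]
    c.sort(key=lambda p:np.linalg.norm(p-near)); return c[0] if c else None
side=[(275,309),(309,289),(341,275),(371,261)];top=[(399,235),(390,204),(381,175),(374,141)]
obs=[]
for i in range(4):
    a=P('side','seat_1',side[i]);b=P('top','seat_1',top[i]);obs+=[('side',i,a),('top',i,b)]
    print(i+1,*[np.round(t,4) if j==0 else t for j,t in enumerate(tri([(s['side'],a),(s['top'],b)]))])
def f(q):
    r=[]
    for n,i,p in obs:
        X=[q[0]+.07*i*np.cos(q[3]),q[1]+.07*i*np.sin(q[3]),q[2]]
        r+=list(proj(s[n],X)-p)
    return r
o=least_squares(f,[.38,-.2,.05,.2],loss='soft_l1');print(o.x,np.degrees(o.x[3]),np.round(f(o.x),1))
for k,a,b in(("stand_top",(281,224),(305,200)),("bottle_mid",(335,214),(310,146)),("loupe_mid",(208,272),(329,270)),("gauge_grip",(280,209),(305,198)),("tray_floor",(222,188),(203,228))):
    pa,pb=P('side',k,a),P('top',k,b);print(k,pa,pb)
    if pa is not None and pb is not None: print(tri([(s['side'],pa),(s['top'],pb)]))
print('stand',atz(s['top'],P('top','stand_top',(305,200)),.044),'tray',[atz(s['top'],p,z)[:2] for p,z in(((203,228),.0025),((160,163),.055),((247,164),.055),((246,294),.055),((157,294),.055))])
E
```

```text
side bush_a_mid [([268.0, 294.0], 0.71)]
side bush_a [([340.0, 272.0], 0.95), ([376.0, 261.0], 0.8), ([276.0, 310.0], 0.69), ([303.0, 290.0], 0.66)]
side seat_2 [([273.0, 309.0], 0.94), ([312.0, 292.0], 0.8), ([342.0, 277.0], 0.77), ([371.0, 260.0], 0.7)]
top bush_a_mid [([395.0, 237.0], 0.6), ([384.0, 194.0], 0.56)]
top bush_a [([389.0, 207.0], 0.89), ([383.0, 174.0], 0.83), ([397.0, 238.0], 0.57), ([376.0, 147.0], 0.57)]
top seat_2 [([398.0, 233.0], 0.89), ([386.0, 203.0], 0.72), ([382.0, 177.0], 0.69), ([377.0, 144.0], 0.6), ([327.0, 272.0], 0.53), ([203.0, 230.0], 0.37)]
1 [ 0.4555 -0.2048  0.0544] [[1.4, -0.1], [-0.2, 0.9]]
2 [ 0.5273 -0.1828  0.0445] [[-1.2, 0.1], [0.3, -0.9]]
3 [ 0.5878 -0.172   0.0509] [[-1.3, 0.2], [0.4, -1.0]]
4 [ 0.6573 -0.1586  0.061 ] [[1.6, -0.2], [-0.5, 1.2]]
[ 0.45531821 -0.20417939  0.0525134   0.23824549] 13.65046083743889 [ 1.1  0.4 -0.7  1.1 -2.  -0.5  3.1  0.6  0.4 -1.3  0.1 -2.6  0.8  1.5
 -2.9  1. ]
stand_top [282.1 220.6] [304.4 199.4]
(array([0.53618517, 0.00405639, 0.05701763]), [[-2.4, 0.2], [0.6, -2.1]])
bottle_mid [336.5 213. ] [307.9 146.3]
(array([ 0.65629927, -0.00272645,  0.05339116]), [[-1.4, 0.2], [0.4, -1.2]])
loupe_mid [208.8 270.9] [328.7 271.8]
(array([ 0.37218979, -0.05354832,  0.01995917]), [[-2.2, 0.1], [0.3, -1.8]])
gauge_grip [282.8 206.9] [304.4 196.1]
(array([0.53886867, 0.00526351, 0.09004378]), [[-1.8, 0.2], [0.5, -1.5]])
tray_floor [220.9 188. ] [204.8 229. ]
(array([4.64081239e-01, 2.39555242e-01, 4.48683605e-04]), [[-0.1, 0.0], [0.0, -0.1]])
stand [0.53263028 0.00511925 0.044     ] tray [array([0.46598304, 0.24359888]), array([0.61240005, 0.33821404]), array([0.61106873, 0.13640503]), array([0.3186662 , 0.13334798]), array([0.31361731, 0.3355856 ])]
```

Candidates for the gauge (side view): the silver one on the terracotta stand at (281,210), and the two blue look-alikes at (221,200) and (238,220). In the top view they are at (305,199), (271,243) and (303,236). I choose the silver one. The four brass bushes stand at side (270,296), (305,279), (340,263) and (370,250).

```bash
cat >> h.py <<'E'
# row dir, seat frames (updated later)
def tool_R(yaw,tilt=0,psi=0):   # tool down with yaw, then leaned by tilt deg about the row axis psi
    return R.from_rotvec(np.radians(-tilt)*np.array([np.cos(np.radians(psi)),np.sin(np.radians(psi)),0]))*R.from_euler('xyz',[180,0,yaw],degrees=True)
def plan(P,Rt,n=None,p0=None,R0=None,grasp=False):
    st=bot.state()
    p=np.array(st['ee_pos']) if p0 is None else np.array(p0); q=R.from_euler('xyz',st['eef_rot'],degrees=True) if R0 is None else R0
    P=np.array(P); w=(q.inv()*Rt).as_rotvec(); d=P-p
    n=n or int(np.ceil(max(np.linalg.norm(d)/.040,np.degrees(np.linalg.norm(w))/7,1)))
    rows=[]
    for i in range(n):
        qi=q*R.from_rotvec(w*i/n); rows.append((np.round(qi.inv().apply(d/n)*100,2)+0).tolist())
    print(n,'rows; turn',np.round(w/n,4).tolist(),'dist',np.round(np.linalg.norm(d),4))
    u=[]
    for r in rows: 
        if not u or r!=u[-1]: u.append(r)
    print(u)
    return rows
E
python3 - <<'E'
from h import *
s=bot.snapshot('wrist');print(np.round(s['T_tool_cam'],3),s['K'],s['k1'])
plan([.44,.03,.27],tool_R(180))
E
```

```text
[[-0.    -0.964 -0.265  0.067]
 [ 1.    -0.     0.     0.001]
 [-0.    -0.265  0.964 -0.142]
 [ 0.     0.     0.     1.   ]] [[290.17653086   0.         280.96658123]
 [  0.         290.17653086 208.42179133]
 [  0.           0.           1.        ]] 0.002847998036408967
15 rows; turn [0.0, -0.0, -0.0271] dist 0.5974
[[-2.62, -2.99, -0.26], [-2.53, -3.06, -0.26], [-2.45, -3.13, -0.26], [-2.37, -3.19, -0.26], [-2.28, -3.26, -0.26], [-2.19, -3.32, -0.26], [-2.1, -3.38, -0.26], [-2.01, -3.43, -0.26], [-1.91, -3.48, -0.26], [-1.82, -3.53, -0.26], [-1.72, -3.58, -0.26], [-1.62, -3.63, -0.26], [-1.53, -3.67, -0.26], [-1.43, -3.71, -0.26], [-1.32, -3.75, -0.26]]
```

Emit:
{"fn": "move_arm", "kwargs": {"series": [[[-2.4, -3.2, -0.25], [0, 0, 0], 1], [[-2.4, -3.2, -0.25], [0, 0, 0], 1], [[-2.4, -3.2, -0.25], [0, 0, 0], 1], [[-2.4, -3.2, -0.25], [0, 0, 0], 1], [[-2.4, -3.2, -0.25], [0, 0, 0], 1]], "grip_force": 30}}

```text
clock: 2.82
ee_pos: [0.3038, 0.4011, 0.2438]
eef_rot: [180.0, 0.0, 156.8]
ft_force: [1.2, 0.3, -0.1]
finger_gap: 1.004
gripper_force: 0.0
```

Emit:
{"fn": "move_arm", "kwargs": {"series": [[[-2.4, -3.2, -0.25], [0, 0, 0], 1], [[-2.4, -3.2, -0.25], [0, 0, 0], 1], [[-2.4, -3.2, -0.25], [0, 0, 0], 1], [[-2.4, -3.2, -0.25], [0, 0, 0], 1], [[-2.4, -3.2, -0.25], [0, 0, 0], 1]]}}

```text
clock: 3.23
ee_pos: [0.3509, 0.2067, 0.2568]
eef_rot: [179.9, 0.0, 156.8]
ft_force: [0.9, 0.3, 0.3]
finger_gap: 0.994
gripper_force: 0.0
```

Emit:
{"fn": "move_arm", "kwargs": {"series": [[[-2.4, -3.2, -0.25], [0, 0, 0], 1], [[-2.4, -3.2, -0.25], [0, 0, 0], 1], [[-2.4, -3.2, -0.25], [0, 0, 0], 1], [[-2.4, -3.2, -0.25], [0, 0, 0], 1], [[-2.4, -3.2, -0.25], [0, 0, 0], 1]]}}

```text
clock: 3.65
ee_pos: [0.398, 0.0122, 0.2694]
eef_rot: [180.0, 0.1, 156.8]
ft_force: [0.7, -0.0, 0.1]
finger_gap: 1.001
gripper_force: 0.0
```

Emit:
{"fn": "move_arm", "kwargs": {"series": [[[0, 0, 0], [0, 0, -0.1], 1], [[0, 0, 0], [0, 0, -0.1], 1], [[0, 0, 0], [0, 0, -0.1], 1], [[0, 0, 0], [0, 0, -0.1], 1], [[0, 0, 0], [0, 0, 0], 1]]}}

```text
clock: 4.07
ee_pos: [0.3979, 0.014, 0.269]
eef_rot: [180.0, 0.0, 179.9]
ft_force: [-0.1, -0.4, -0.2]
finger_gap: 1.004
gripper_force: 0.0
```

```bash
python3 - <<'E'
from h import *
s=snap('wrist');save(s,'w1.png')
print(bot.state()['ee_pos'],bot.state()['eef_rot'])
for k in("stand_top","gauge_grip","gauge_tip","seat_1","bush_a_mid","bush_a"):
    print(k,[(np.round(d['pixel'],1).tolist(),round(d['confidence'],2)) for d in bot.landmark_of(k,s)])
r=np.radians(13.65)
print('pred seats',[np.round(proj(s,[.4553+.07*i*np.cos(r),-.2042+.07*i*np.sin(r),.0525])).tolist() for i in range(4)])
print('pred stand',proj(s,[.5335,.005,.044]),proj(s,[.5335,.005,.125]))
E
```

```text
[0.39788905 0.01414104 0.26897403] [1.79997572e+02 2.44821532e-02 1.79571431e+02]
stand_top [([151.7, 276.8], 0.73), ([273.2, 280.6], 0.59)]
gauge_grip [([336.8, 218.7], 0.74), ([277.6, 232.1], 0.73), ([274.0, 296.6], 0.64)]
gauge_tip [([327.8, 197.3], 0.89), ([276.7, 213.1], 0.59)]
seat_1 [([111.2, 225.3], 0.93)]
bush_a_mid [([107.6, 232.0], 0.94)]
bush_a [([112.0, 231.0], 0.94), ([126.9, 274.3], 0.79)]
pred seats [[113.0, 228.0], [133.0, 275.0], [151.0, 318.0], [167.0, 357.0]]
pred stand [273.85532181 278.20056122] [272.17609938 313.69183843]
```

View pics/w1.png

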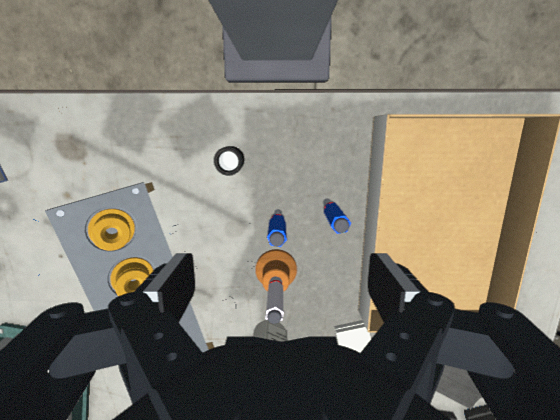

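The silver gauge, standing on the orange stand, runs from (275,285) to its cap near (270,325). The blue look-alikes are at (277,228) and (337,215), and the loupe is at (229,160). I'm moving over the silver gauge for the close crop.

Emit:
{"fn": "move_arm", "kwargs": {"series": [[[-3.4, -0.2, 1.2], [0, 0, 0], 1], [[-3.4, -0.2, 1.2], [0, 0, 0], 1], [[-3.4, -0.2, 1.2], [0, 0, 0], 1], [[-3.4, -0.2, 1.2], [0, 0, 0], 1], [[0, 0, 0], [0, 0, 0], 1]]}}

```text
clock: 4.83
ee_pos: [0.5376, 0.0049, 0.2168]
eef_rot: [-180.0, -0.1, 179.6]
ft_force: [0.6, -0.0, -0.2]
finger_gap: 0.999
gripper_force: 0.0
```

```bash
python3 - <<'E'
from h import *
s=snap('wrist');save(s,'w2.png',(180,160,380,310),4)
print(bot.state()['ee_pos'],bot.state()['eef_rot'])
for k in("stand_top","gauge_grip","gauge_tip","seat_1"):
    print(k,[(np.round(d['pixel'],1).tolist(),round(d['confidence'],2)) for d in bot.landmark_of(k,s)])
r=np.radians(13.65)
print('pred seats',[np.round(proj(s,[.4553+.07*i*np.cos(r),-.2042+.07*i*np.sin(r),.0525])).tolist() for i in range(4)])
print('pred stand, grip,cap',[np.round(proj(s,[.5335,.005,z]),1) for z in(.044,.09,.125)])
E
```

```text
[0.53489691 0.00506089 0.21783621] [-179.96999956   -0.2382296   179.59960367]
stand_top [([278.5, 195.1], 0.86)]
gauge_grip [([282.3, 203.4], 0.84), ([285.4, 105.5], 0.75), ([364.1, 82.7], 0.71), ([123.1, 239.6], 0.27)]
gauge_tip [([343.7, 94.4], 0.97)]
seat_1 [([70.9, 110.0], 0.93), ([99.3, 182.5], 0.91), ([124.8, 242.9], 0.57), ([269.9, 289.6], 0.28)]
pred seats [[71.0, 115.0], [99.0, 181.0], [124.0, 241.0], [147.0, 294.0]]
pred stand, grip,cap [array([280.1, 188.1]), array([279.9, 197.5]), array([279.7, 207. ])]
```

View pics/w2.png

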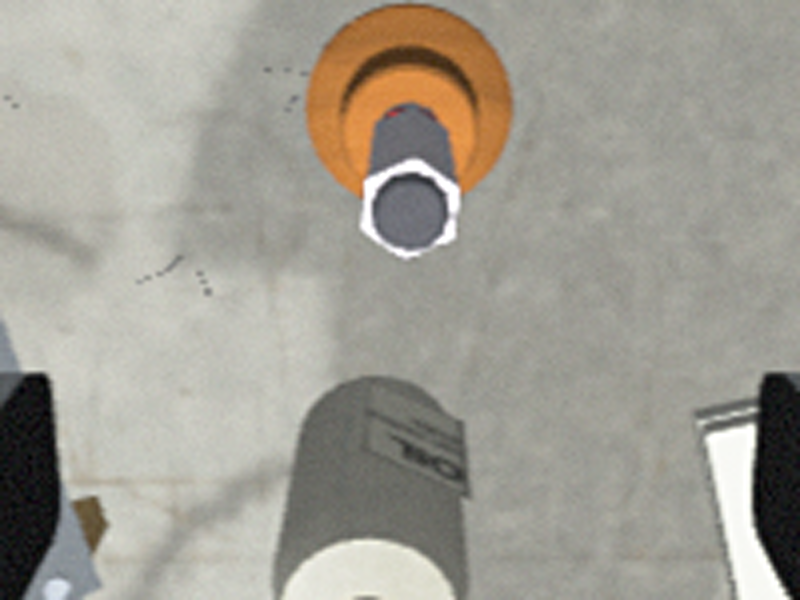

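Close crop: the silver hexagonal handle (light hex, dark cap) stands on the orange stand at full-image pixel (282,212). Its flats face left and right, about 4° off, so I'm grasping it.

Emit:
{"fn": "move_arm", "kwargs": {"series": [[[-0.1, 0.0, 3.0], [0, 0, 0.035], 1], [[-0.1, 0.1, 3.0], [0, 0, 0.035], 1], [[-0.1, 0.0, 3.0], [0, 0, 0], 1], [[-0.1, 0.0, 3.0], [0, 0, 0], 1], [[0, 0.0, 2.6], [0, 0, 0], 1]], "grip_force": 40}}

```text
clock: 5.5
ee_pos: [0.5375, 0.0064, 0.0749]
eef_rot: [180.0, 0.1, 175.7]
ft_force: [-0.8, -0.2, -0.6]
finger_gap: 0.998
gripper_force: 0.0
```

Emit:
{"fn": "move_arm", "kwargs": {"series": [[[0, 0, 0], [0, 0, 0], 0], [[0, 0, 0], [0, 0, 0], 0], [[0, 0, 0], [0, 0, 0], 0], [[0, 0, 0], [0, 0, 0], 0], [[0, 0, 0], [0, 0, 0], 0]]}}

```text
clock: 5.92
ee_pos: [0.5394, 0.0062, 0.0771]
eef_rot: [180.0, 0.2, 175.7]
ft_force: [-0.8, -1.0, 0.4]
finger_gap: 0.3
gripper_force: 0.0
```

Emit:
{"fn": "move_arm", "kwargs": {"series": [[[0, 0, 0], [0, 0, 0], 0], [[0, 0, 0], [0, 0, 0], 0], [[0, 0, 0], [0, 0, 0], 0], [[0, 0, 0], [0, 0, 0], 0], [[0, 0, 0], [0, 0, 0], 0]]}}

```text
clock: 6.33
ee_pos: [0.5392, 0.0063, 0.0768]
eef_rot: [180.0, 0.2, 175.7]
ft_force: [-1.4, 0.4, 8.3]
finger_gap: 0.226
gripper_force: 40.2
```

Emit:
{"fn": "move_arm", "kwargs": {"series": [[[0, 0, -2.5], [0, 0, 0], 0], [[0, 0, -2.5], [0, 0, 0], 0], [[0, 0, -2.5], [0, 0, 0], 0], [[0, 0, -2.5], [0, 0, 0], 0], [[0, 0, 0], [0, 0, 0], 0]]}}

```text
clock: 6.75
ee_pos: [0.5415, 0.0062, 0.1806]
eef_rot: [179.9, 0.5, 175.6]
ft_force: [0.9, 0.4, -0.6]
finger_gap: 0.225
gripper_force: 39.7
```

```bash
python3 - <<'E'
from h import *
st=bot.state();print(st['ee_pos'],st['eef_rot'],st['ft_force'],st['finger_gap'])
psi=13.65
z=np.array([-.5*np.sin(np.radians(psi)),.5*np.cos(np.radians(psi)),.866])
plan(np.array([.4553,-.2042,.0525])+z*.1428,tool_R(175.7,30,psi))
s=snap('wrist')
for k in("stand_top","gauge_grip","gauge_tip","seat_1","bush_a_mid"):
    print(k,[(np.round(d['pixel'],1).tolist(),round(d['confidence'],2)) for d in bot.landmark_of(k,s)])
print('pred tip',proj(s,st['ee_pos']+np.array([0,0,-.0628])))
E
```

```text
[0.54148727 0.00618978 0.18057195] [179.92239776   0.54628834 175.64680183] [ 0.91096328  0.42906704 -0.56557154] 0.22532573778004839
5 rows; turn [0.0999, -0.0305, -0.0007] dist 0.1747
[[1.84, -2.97, 0.07], [1.85, -2.95, 0.31], [1.86, -2.9, 0.54], [1.89, -2.84, 0.77], [1.91, -2.75, 0.99]]
stand_top [([277.1, 196.1], 0.77)]
gauge_grip [([361.1, 62.2], 0.9), ([276.7, 97.9], 0.89), ([108.9, 259.4], 0.63), ([280.5, 267.5], 0.56)]
gauge_tip [([343.1, 79.9], 0.9), ([278.9, 221.3], 0.67), ([277.6, 103.8], 0.65), ([30.2, 119.1], 0.29)]
seat_1 [([71.4, 194.8], 0.97), ([109.5, 263.4], 0.82)]
bush_a_mid [([25.4, 119.9], 0.72)]
pred tip [279.15001132 221.51929397]
```

Emit:
{"fn": "move_arm", "kwargs": {"series": [[[1.8, -2.95, 0.1], [0.1, -0.03, 0], 0], [[1.85, -2.95, 0.3], [0.1, -0.03, 0], 0], [[1.85, -2.9, 0.55], [0.1, -0.03, 0], 0], [[1.9, -2.85, 0.75], [0.1, -0.03, 0], 0], [[1.9, -2.75, 1.0], [0.1, -0.03, 0], 0]]}}

```text
clock: 7.47
ee_pos: [0.4343, -0.1355, 0.1712]
eef_rot: [-150.9, 8.3, 177.9]
ft_force: [-0.9, -0.7, -2.4]
finger_gap: 0.229
gripper_force: 39.7
```

Emit:
{"fn": "move_arm", "kwargs": {"series": [[[0, 0, 0], [0, 0, 0], 0], [[0, 0, 0], [0, 0, 0], 0]]}}

```text
clock: 7.63
ee_pos: [0.4324, -0.1346, 0.1697]
eef_rot: [-151.1, 8.0, 177.9]
ft_force: [1.1, 0.0, -1.0]
finger_gap: 0.227
gripper_force: 39.8
```

```bash
python3 - <<'E'
from h import *
st=bot.state();print(st['ee_pos'],st['eef_rot'],st['ft_force'],st['finger_gap'])
psi=13.65;r=np.radians(psi)
z=np.array([-.5*np.sin(r),.5*np.cos(r),.866]);S=[np.array([.4553+.07*i*np.cos(r),-.2042+.07*i*np.sin(r),.0525]) for i in range(4)]
q=R.from_euler('xyz',st['eef_rot'],degrees=True)
tip=st['ee_pos']+q.apply([0,0,.0628])
for n in('wrist','side','top'):
    s=snap(n)
    for k in("gauge_tip","seat_1","bush_a_mid"):
        print(n,k,[(np.round(d['pixel'],1).tolist(),round(d['confidence'],2)) for d in bot.landmark_of(k,s)])
    print('pred tip',np.round(proj(s,tip),1),'mouths',[np.round(proj(s,p+z*.04),1).tolist() for p in S],'seats',[np.round(proj(s,p),1).tolist() for p in S])
    if n=='wrist': save(s,'w3.png')
    if n=='side': save(s,'s3.png',(200,200,400,350),4)
E
```

```text
[ 0.43237339 -0.13464544  0.16972675] [-151.11097576    7.95265497  177.85104736] [ 1.06338799  0.0025615  -0.97477015] 0.22693562712288257
wrist gauge_tip [([547.9, 202.4], 0.93), ([281.1, 221.3], 0.75)]
wrist seat_1 [([276.8, 207.7], 0.84)]
wrist bush_a_mid []
pred tip [279.1 222.1] mouths [[276.6, 218.8], [299.8, 288.0], [320.3, 349.2], [338.6, 403.7]] seats [[277.3, 207.4], [297.5, 268.5], [315.7, 323.4], [332.1, 372.9]]
side gauge_tip [([225.5, 227.3], 0.79), ([240.8, 248.0], 0.75), ([262.5, 266.1], 0.66), ([208.1, 272.4], 0.61)]
side seat_1 [([273.0, 308.0], 0.87), ([342.0, 274.4], 0.82), ([310.7, 289.2], 0.73), ([371.4, 258.4], 0.7)]
side bush_a_mid [([267.9, 294.7], 0.79)]
pred tip [256.9 267.3] mouths [[267.8, 286.6], [303.9, 270.2], [337.0, 255.0], [367.2, 240.9]] seats [[274.3, 309.2], [309.7, 292.0], [342.1, 276.1], [371.8, 261.4]]
top gauge_tip [([384.3, 242.0], 0.57), ([379.9, 179.0], 0.23)]
top seat_1 [([373.4, 145.9], 0.79), ([384.8, 178.4], 0.66), ([400.3, 234.7], 0.65)]
top bush_a_mid [([391.7, 234.2], 0.77), ([306.7, 146.2], 0.66), ([385.3, 191.8], 0.21)]
pred tip [385.4 241.3] mouths [[391.7, 236.0], [384.0, 204.8], [376.3, 173.9], [368.6, 143.4]] seats [[396.9, 234.2], [389.5, 204.0], [382.0, 174.2], [374.5, 144.8]]
```

View pics/w3.png

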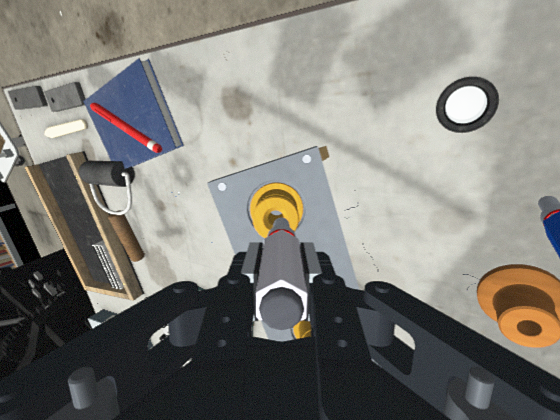

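View pics/s3.png

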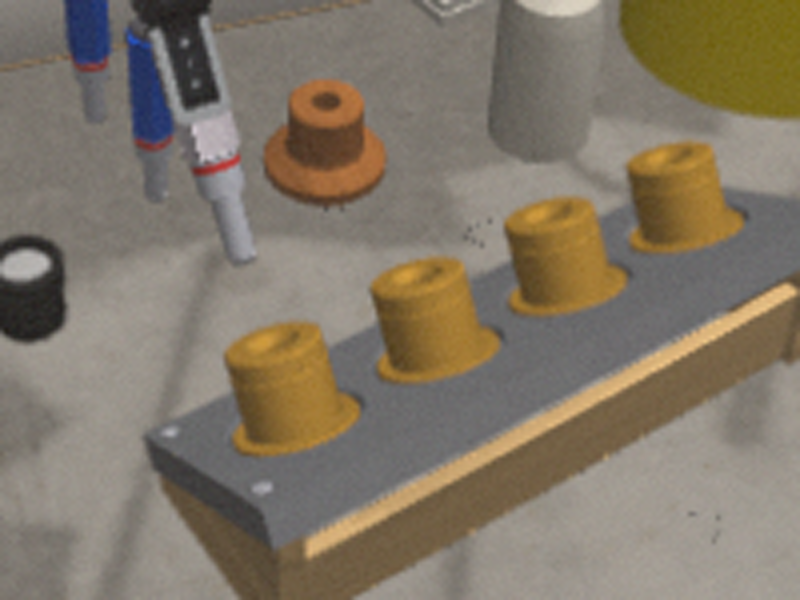

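The side crop shows the pin tip at full-image (261,265.5), free in the air. The bush mouths are at (268,285.5), (304.5,268), (337,254) and (368,239), close to where I predicted them. Next I bring the tip close above mouth 1 and compare the two directly.

```bash
cat >> h.py <<'E'
psi=13.65;_r=np.radians(psi);rowd=np.array([np.cos(_r),np.sin(_r),0]);hx=np.array([np.sin(_r),-np.cos(_r),0])
zs=-.5*hx+np.array([0,0,np.sqrt(.75)]);xs=np.sqrt(.75)*hx+np.array([0,0,.5])
S=[np.array([.4553,-.2042,.0525])+.07*i*rowd for i in range(4)]
E
python3 - <<'E'
from h import *
plan(S[0]+zs*.1108,tool_R(175.7,30,psi))
# triangulate tip
a,b,w=snap('side'),snap('top'),snap('wrist')
print(tri([(a,np.array([261,265.8])),(b,np.array([384.3,242.])),(w,np.array([281.1,221.3]))]))
st=bot.state();print(st['ee_pos']+R.from_euler('xyz',st['eef_rot'],degrees=True).apply([0,0,.0628]))
E
```

```text
1 rows; turn [-0.0017, -0.0113, 0.002] dist 0.0287
[[-0.42, -0.2, 2.83]]
(array([ 0.44147262, -0.16395705,  0.1160067 ]), [[-2.7, 0.2], [0.5, -2.0], [0.1, -0.0]])
[ 0.44186242 -0.1652742   0.11697324]
```

Emit:
{"fn": "move_arm", "kwargs": {"series": [[[-0.2, -0.1, 1.1], [0, -0.01, 0], 0], [[-0.2, -0.1, 1.1], [0, 0, 0], 0], [[0, 0, 0], [0, 0, 0], 0], [[0, 0, 0], [0, 0, 0], 0]]}}

```text
clock: 8.72
ee_pos: [0.4409, -0.1475, 0.1537]
eef_rot: [-151.1, 8.7, 178.0]
ft_force: [-0.4, 0.6, -1.6]
finger_gap: 0.226
gripper_force: 39.8
```

```bash
python3 - <<'E'
from h import *
st=bot.state();print(st['ee_pos'],st['eef_rot'],st['ft_force'])
q=R.from_euler('xyz',st['eef_rot'],degrees=True);tip=st['ee_pos']+q.apply([0,0,.0628]);d=tip-S[0];print('tip in seat1',d@xs,d@rowd,d@zs)
a=snap('side');w=snap('wrist');t=snap('top')
c1=np.array(a['frame'])[240:315,235:310];c2=np.array(w['frame'])[165:240,240:315];c3=np.array(t['frame'])[200:275,355:430]
im=np.hstack([cv2.resize(c,(266,266),interpolation=cv2.INTER_CUBIC) for c in(c1,c2,c3)])
im=np.hstack([cv2.resize(c,(400,400),interpolation=cv2.INTER_CUBIC) for c in(c1,c2)])
cv2.imwrite('pics/c4.png',im[:,:,::-1])
for s in(a,w): print(proj(s,tip),proj(s,S[0]+.04*zs),proj(s,tip+.005*xs)-proj(s,tip),proj(s,tip+.005*rowd)-proj(s,tip),proj(s,tip+.005*zs)-proj(s,tip))
E
```

```text
[ 0.44087848 -0.14753153  0.15370534] [-151.08146111    8.67460975  178.01792882] [-0.38995993  0.57491779 -1.63827893]
tip in seat1 5.614133097582574e-05 -0.0008399201474508233 0.05408238730631955
[265.05560674 278.70152244] [267.81846844 286.60694424] [1.42362153 0.60231603] [ 2.70488511 -1.19953709] [-0.83104813 -2.90172664]
[278.77123646 221.42129525] [279.32910648 216.92106292] [-6.37666588  1.95305259] [2.05777359 6.05920077] [-0.06322152  2.10246534]
```

View pics/c4.png

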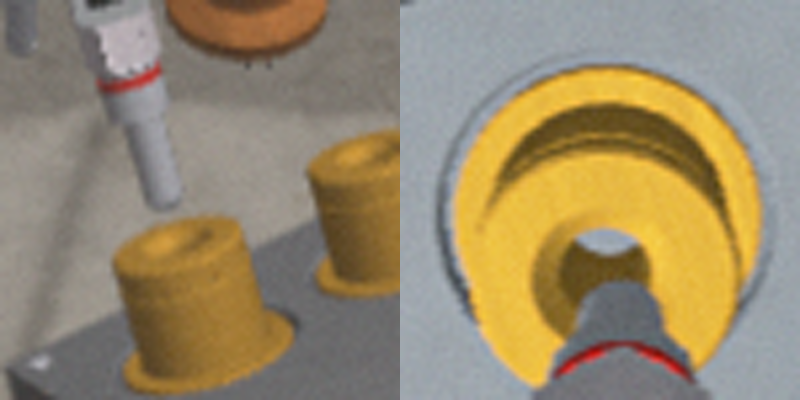

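Side crop: the tip end at (266,278) lines up with the mouth at (269,285.6) along the axis. Wrist crop: the pin points into the bore at about (278,216). The offset is about 1.5 mm along the row, so I go in.

```bash
cat >> h.py <<'E'
L=.0628
def rep(i,tx=0,ty=0,tz=None):   # tip in seat i frame; tool-axis move (cm) to the tip target
    st=bot.state();q=R.from_euler('xyz',st['eef_rot'],degrees=True);tip=st['ee_pos']+q.apply([0,0,L]);d=tip-S[i-1]
    v=np.array([d@xs,d@rowd,d@zs])*1000; print('t%.2f tip in seat%d mm'%(st['clock'],i),np.round(v,1),'F',np.round(st['ft_force'],1),'axial',round(float(np.dot(st['ft_force'],zs)),1))
    # rotation vec (tool axes) to bring tool z onto -zs
    t=q.inv().apply(-zs);w=np.cross([0,0,1],t);print('turn',np.round(w,4),'TCP move for it about tip cm',np.round(np.cross([0,0,0],w),2))
    q2=q*R.from_rotvec(w)
    if tz is not None:
        T=S[i-1]+(tx*xs+ty*rowd+tz*zs)/1000; print('tool cm',np.round(q.inv().apply(T-q2.apply([0,0,L])-st['ee_pos'])*100,2))
    print('xs,rowd in tool',np.round(q.inv().apply(xs),3),np.round(q.inv().apply(rowd),3))
E
python3 - <<'E'
from h import *
rep(1,0,0.7,36)
E
```

```text
t8.87 tip in seat1 mm [-0.1  0.1 54.7] F [ 0.1 -0.1 -1.1] axial -1.1
turn [-0.0015 -0.0007  0.    ] TCP move for it about tip cm [ 0. -0.  0.]
tool cm [-0.06  0.    1.87]
xs,rowd in tool [-0.306 -0.952  0.001] [-0.952  0.306 -0.001]
```

Emit:
{"fn": "move_arm", "kwargs": {"series": [[[-0.06, 0, 0.6], [0, 0, 0], 0], [[0, 0, 0.6], [0, 0, 0], 0], [[0, 0, 0.5], [0, 0, 0], 0], [[0, 0, 0.2], [0, 0, 0], 0], [[0, 0, 0], [0, 0, 0], 0]]}}

```text
clock: 9.28
ee_pos: [0.4434, -0.1572, 0.1368]
eef_rot: [-151.1, 8.7, 178.0]
ft_force: [-0.1, -1.4, -0.8]
finger_gap: 0.228
gripper_force: 39.8
```

Emit:
{"fn": "move_arm", "kwargs": {"series": [[[0, 0, 0.3], [0, 0, 0], 0], [[0, 0, 0.2], [0, 0, 0], 0], [[0, 0, 0], [0, 0, 0], 0]]}}

```text
clock: 9.53
ee_pos: [0.4443, -0.1592, 0.1327]
eef_rot: [-151.1, 8.7, 178.0]
ft_force: [-0.1, 0.5, -1.4]
finger_gap: 0.224
gripper_force: 39.7
```

```bash
python3 -c "
from h import *
rep(1,0,0.7,27)"
```

```text
t9.53 tip in seat1 mm [ 0.  -0.2 29.8] F [-0.1  0.5 -1.4] axial -1.0
turn [-0.0019 -0.0021  0.    ] TCP move for it about tip cm [ 0. -0.  0.]
tool cm [-0.07  0.02  0.28]
xs,rowd in tool [-0.306 -0.952  0.001] [-0.952  0.306 -0.003]
```

Emit:
{"fn": "move_arm", "kwargs": {"series": [[[0, 0, 0.2], [0, 0, 0], 0], [[0, 0, 0.15], [0, 0, 0], 0], [[0, 0, 0], [0, 0, 0], 0]]}}

```text
clock: 9.78
ee_pos: [0.4449, -0.1608, 0.1299]
eef_rot: [-151.1, 8.7, 178.1]
ft_force: [-1.5, 0.1, -2.4]
finger_gap: 0.226
gripper_force: 39.7
```

Emit:
{"fn": "move_arm", "kwargs": {"series": [[[0, 0, 0.1], [0, 0, 0], 0], [[0, 0, 0.1], [0, 0, 0], 0], [[0, 0, 0], [0, 0, 0], 0]]}}

```text
clock: 10.03
ee_pos: [0.4452, -0.1617, 0.1283]
eef_rot: [-151.1, 8.7, 178.1]
ft_force: [-1.2, 0.7, -1.5]
finger_gap: 0.226
gripper_force: 39.8
```

```bash
python3 -c "
from h import *
rep(1,0,0.7,27)"
```

```text
t10.03 tip in seat1 mm [ 0.1  0.1 24.7] F [-1.2  0.7 -1.5] axial -0.9
turn [-0.0018 -0.0015  0.    ] TCP move for it about tip cm [ 0. -0.  0.]
tool cm [-0.04  0.02 -0.23]
xs,rowd in tool [-0.306 -0.952  0.001] [-0.952  0.306 -0.002]
```

Emit:
{"fn": "move_arm", "kwargs": {"series": [[[0, 0, 0.15], [0, 0, 0], 0], [[0, 0, 0.1], [0, 0, 0], 0], [[0, 0, 0], [0, 0, 0], 0]]}}

```text
clock: 10.28
ee_pos: [0.4456, -0.163, 0.1261]
eef_rot: [-151.1, 8.7, 178.1]
ft_force: [-1.3, -0.1, -2.2]
finger_gap: 0.229
gripper_force: 39.8
```

Emit:
{"fn": "move_arm", "kwargs": {"series": [[[0, 0, 0.15], [0, 0, 0], 0], [[0, 0, 0.1], [0, 0, 0], 0], [[0, 0, 0], [0, 0, 0], 0]]}}

```text
clock: 10.53
ee_pos: [0.446, -0.1642, 0.124]
eef_rot: [-151.1, 8.7, 178.1]
ft_force: [-0.9, -0.5, -1.5]
finger_gap: 0.229
gripper_force: 39.8
```

```bash
python3 -c "
from h import *
rep(1,0,0.7,27)"
```

```text
t10.53 tip in seat1 mm [ 0.3  0.3 19.6] F [-0.9 -0.5 -1.5] axial -1.5
turn [-0.0018 -0.0013  0.    ] TCP move for it about tip cm [ 0. -0.  0.]
tool cm [-0.03  0.03 -0.74]
xs,rowd in tool [-0.306 -0.952  0.001] [-0.952  0.306 -0.002]
```

Emit:
{"fn": "move_arm", "kwargs": {"series": [[[0, 0, 0.3], [0, 0, 0], 0], [[0, 0, 0.3], [0, 0, 0], 0], [[0, 0, 0.2], [0, 0, 0], 0], [[0, 0, 0], [0, 0, 0], 0]]}}

```text
clock: 10.87
ee_pos: [0.4469, -0.168, 0.1171]
eef_rot: [-151.1, 8.7, 178.1]
ft_force: [-3.3, 3.0, 3.6]
finger_gap: 0.225
gripper_force: 40.5
```

Emit:
{"fn": "move_arm", "kwargs": {"series": [[[0, 0, 0.1], [0, 0, 0], 0], [[0, 0, 0.1], [0, 0, 0], 0], [[0, 0, 0], [0, 0, 0], 0]]}}

```text
clock: 11.12
ee_pos: [0.4473, -0.1682, 0.1164]
eef_rot: [-151.1, 8.8, 178.1]
ft_force: [-10.6, 11.2, 21.1]
finger_gap: 0.231
gripper_force: 43.3
```

```bash
python3 -c "
from h import *
rep(1,0,0.7,60)"
```

```text
t11.12 tip in seat1 mm [ 0.2  0.6 11. ] F [-10.6  11.2  21.1] axial 25.0
turn [-0.0024 -0.0006  0.    ] TCP move for it about tip cm [ 0. -0.  0.]
tool cm [ 0.01 -0.01 -4.9 ]
xs,rowd in tool [-0.306 -0.952  0.002] [-0.952  0.306 -0.001]
```

Bush 1 is good: the pin went fully home. On to bush 2.

Emit:
{"fn": "move_arm", "kwargs": {"series": [[[0, 0, -0.3], [0, 0, 0], 0], [[0, 0, -1.0], [0, 0, 0], 0], [[0, 0, -1.8], [0, 0, 0], 0], [[0, 0, -1.8], [0, 0, 0], 0], [[-2.2, 0.7, 0], [0, 0, 0], 0]]}}

```text
clock: 11.53
ee_pos: [0.4619, -0.1398, 0.1596]
eef_rot: [-151.1, 8.8, 178.0]
ft_force: [0.2, -0.1, -1.5]
finger_gap: 0.227
gripper_force: 39.8
```

Emit:
{"fn": "move_arm", "kwargs": {"series": [[[-2.2, 0.7, 0], [0, 0, 0], 0], [[-2.2, 0.7, 0.0], [0, 0, 0], 0], [[0, 0, 0], [0, 0, 0], 0], [[0, 0, 0], [0, 0, 0], 0]]}}

```text
clock: 11.87
ee_pos: [0.5106, -0.1288, 0.158]
eef_rot: [-151.1, 8.8, 178.1]
ft_force: [-0.4, -0.4, -1.4]
finger_gap: 0.226
gripper_force: 39.8
```

```bash
python3 - <<'E'
from h import *
rep(2,0,0,38)
a=snap('side');w=snap('wrist')
c1=np.array(a['frame'])[225:300,265:340];c2=np.array(w['frame'])[165:240,240:315]
cv2.imwrite('pics/c5.png',np.hstack([cv2.resize(c,(400,400),interpolation=cv2.INTER_CUBIC) for c in(c1,c2)])[:,:,::-1])
for s in(a,w): print(np.round(proj(s,S[1]+.043*zs),1),[(np.round(d['pixel'],1).tolist(),round(d['confidence'],2)) for d in bot.landmark_of('gauge_tip',s)])
E
```

```text
t11.87 tip in seat2 mm [ 0.7  1.5 58.7] F [-0.4 -0.4 -1.4] axial -1.4
turn [-0.0018  0.0007  0.    ] TCP move for it about tip cm [ 0. -0.  0.]
tool cm [0.16 0.01 2.07]
xs,rowd in tool [-0.306 -0.952  0.002] [-0.952  0.306  0.   ]
[303.5 268.5] [([238.5, 249.8], 0.86), ([228.3, 228.1], 0.85), ([302.1, 260.9], 0.81)]
[280.2 216.2] [([280.7, 219.3], 0.61)]
```

View pics/c5.png

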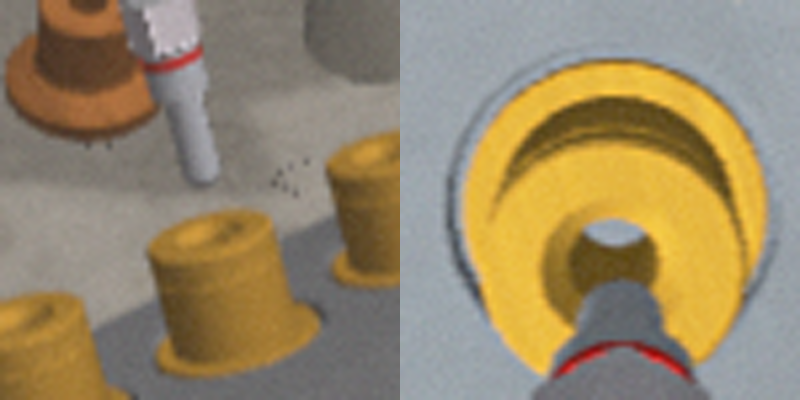

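Emit:
{"fn": "move_arm", "kwargs": {"series": [[[0.16, 0, 0.8], [0, 0, 0], 0], [[0, 0, 0.8], [0, 0, 0], 0], [[0, 0, 0.6], [0, 0, 0], 0], [[0, 0, 0.4], [0, 0, 0], 0], [[0, 0, 0], [0, 0, 0], 0]]}}

```text
clock: 12.48
ee_pos: [0.5094, -0.1425, 0.1341]
eef_rot: [-151.1, 8.6, 178.0]
ft_force: [0.5, -0.4, -0.5]
finger_gap: 0.23
gripper_force: 39.9
```

Emit:
{"fn": "move_arm", "kwargs": {"series": [[[0, 0, 0.1], [0, 0, 0], 0], [[0, 0, 0.1], [0, 0, 0], 0], [[0, 0, 0], [0, 0, 0], 0]]}}

```text
clock: 12.73
ee_pos: [0.5105, -0.1426, 0.1333]
eef_rot: [-151.1, 8.7, 178.1]
ft_force: [-0.6, -0.3, -0.7]
finger_gap: 0.228
gripper_force: 39.9
```

```bash
python3 -c "
from h import *
rep(2,0,0,27)"
```

```text
t12.73 tip in seat2 mm [-0.1 -2.  30.6] F [-0.6 -0.3 -0.7] axial -0.7
turn [-0.0018 -0.0013  0.    ] TCP move for it about tip cm [ 0. -0.  0.]
tool cm [-0.18  0.04  0.36]
xs,rowd in tool [-0.306 -0.952  0.001] [-0.952  0.306 -0.002]
```

Emit:
{"fn": "move_arm", "kwargs": {"series": [[[-0.05, 0, 0.1], [0, 0, 0], 0], [[0, 0, 0.1], [0, 0, 0], 0], [[0, 0, 0], [0, 0, 0], 0]]}}

```text
clock: 12.98
ee_pos: [0.5113, -0.1431, 0.1325]
eef_rot: [-151.1, 8.8, 178.1]
ft_force: [-4.7, 3.3, 9.3]
finger_gap: 0.227
gripper_force: 41.2
```

Emit:
{"fn": "move_arm", "kwargs": {"series": [[[0, 0, 0.1], [0, 0, 0], 0], [[0, 0, 0.05], [0, 0, 0], 0], [[0, 0, 0], [0, 0, 0], 0]]}}

```text
clock: 13.23
ee_pos: [0.5122, -0.1431, 0.1323]
eef_rot: [-151.1, 8.8, 178.1]
ft_force: [-8.6, 8.2, 18.9]
finger_gap: 0.228
gripper_force: 42.7
```

```bash
python3 -c "
from h import *
rep(2,0,0,27)"
```

```text
t13.23 tip in seat2 mm [ 0.2 -0.3 29.3] F [-8.6  8.2 18.9] axial 21.4
turn [-0.0019  0.0006  0.    ] TCP move for it about tip cm [ 0. -0.  0.]
tool cm [-0.03  0.02  0.23]
xs,rowd in tool [-0.306 -0.952  0.002] [-0.952  0.306  0.   ]
```

Bush 2 is tight: it stopped at 29.3 mm measured, where home is 11 mm. On to bush 3.

Emit:
{"fn": "move_arm", "kwargs": {"series": [[[0, 0, -0.3], [0, 0, 0], 0], [[0, 0, -1.1], [0, 0, 0], 0], [[0, 0, -1.6], [0, 0, 0], 0], [[-2.2, 0.7, 0], [0, 0, 0], 0], [[-2.2, 0.7, 0], [0, 0, 0], 0]]}}

```text
clock: 13.65
ee_pos: [0.553, -0.1181, 0.1577]
eef_rot: [-151.2, 8.8, 178.1]
ft_force: [0.7, -0.4, -1.4]
finger_gap: 0.227
gripper_force: 39.8
```

Emit:
{"fn": "move_arm", "kwargs": {"series": [[[-2.2, 0.7, 0.0], [0, 0, 0], 0], [[0, 0, 0], [0, 0, 0], 0], [[0, 0, 0], [0, 0, 0], 0], [[0, 0, 0], [0, 0, 0], 0], [[0, 0, 0], [0, 0, 0], 0]]}}

```text
clock: 14.07
ee_pos: [0.5739, -0.114, 0.1562]
eef_rot: [-151.1, 8.7, 178.0]
ft_force: [-0.0, 0.1, -1.3]
finger_gap: 0.229
gripper_force: 39.7
```

```bash
python3 - <<'E'
from h import *
rep(3,0,0,35)
w=snap('wrist')
for s in(w,): print(np.round(proj(s,S[2]+.043*zs),1),np.round(proj(s,S[2]),1),[[(np.round(d['pixel'],1).tolist(),round(d['confidence'],2)) for d in bot.landmark_of(k,s)] for k in('gauge_tip','seat_1','bush_a_mid')])
E
```

```text
t14.07 tip in seat3 mm [ 0.3 -3.7 56.8] F [-0.   0.1 -1.3] axial -1.1
turn [-0.0023 -0.0029  0.    ] TCP move for it about tip cm [ 0. -0.  0.]
tool cm [-0.33  0.13  2.18]
xs,rowd in tool [-0.306 -0.952  0.001] [-0.952  0.306 -0.003]
[281.  220.9] [281.1 206.9] [[([282.8, 219.7], 0.59)], [([283.1, 207.7], 0.88), ([254.5, 131.0], 0.86), ([225.6, 45.0], 0.63), ([483.9, 308.8], 0.16)], [([224.3, 40.6], 0.94), ([252.3, 130.8], 0.32)]]
```

Emit:
{"fn": "move_arm", "kwargs": {"series": [[[-0.35, 0.1, 0.5], [0, 0, 0], 0], [[0, 0, 0.6], [0, 0, 0], 0], [[0, 0, 0.5], [0, 0, 0], 0], [[0, 0, 0.5], [0, 0, 0], 0], [[0, 0, 0], [0, 0, 0], 0]]}}

```text
clock: 14.68
ee_pos: [0.5801, -0.124, 0.137]
eef_rot: [-151.1, 8.6, 178.0]
ft_force: [0.3, -0.1, -1.6]
finger_gap: 0.225
gripper_force: 39.7
```

Emit:
{"fn": "move_arm", "kwargs": {"series": [[[0, 0, 0.1], [0, 0, 0], 0], [[0, 0, 0.1], [0, 0, 0], 0], [[0, 0, 0], [0, 0, 0], 0]]}}

```text
clock: 14.93
ee_pos: [0.5811, -0.1239, 0.1361]
eef_rot: [-151.1, 8.7, 178.1]
ft_force: [-0.8, 0.8, -2.6]
finger_gap: 0.222
gripper_force: 39.7
```

```bash
python3 -c "
from h import *
rep(3,0,0,27)"
```

```text
t14.93 tip in seat3 mm [-0.   1.1 33.7] F [-0.8  0.8 -2.6] axial -1.7
turn [-0.0016 -0.0018  0.    ] TCP move for it about tip cm [ 0. -0.  0.]
tool cm [ 0.11 -0.04  0.67]
xs,rowd in tool [-0.306 -0.952  0.001] [-0.952  0.306 -0.002]
```

Emit:
{"fn": "move_arm", "kwargs": {"series": [[[0.05, 0, 0.1], [0, 0, 0], 0], [[0, 0, 0.1], [0, 0, 0], 0], [[0, 0, 0.1], [0, 0, 0], 0], [[0, 0, 0], [0, 0, 0], 0]]}}

```text
clock: 15.27
ee_pos: [0.5814, -0.1253, 0.1338]
eef_rot: [-151.1, 8.7, 178.1]
ft_force: [-1.2, 1.1, -2.9]
finger_gap: 0.229
gripper_force: 39.8
```

Emit:
{"fn": "move_arm", "kwargs": {"series": [[[0, 0, 0.1], [0, 0, 0], 0], [[0, 0, 0.1], [0, 0, 0], 0], [[0, 0, 0], [0, 0, 0], 0]]}}

```text
clock: 15.52
ee_pos: [0.5816, -0.1264, 0.132]
eef_rot: [-151.1, 8.7, 178.1]
ft_force: [-0.7, 1.5, -3.0]
finger_gap: 0.228
gripper_force: 39.8
```

```bash
python3 -c "
from h import *
rep(3,0,0,27)"
```

```text
t15.52 tip in seat3 mm [ 0.1  1.  28.9] F [-0.7  1.5 -3. ] axial -1.8
turn [-0.0016 -0.0012  0.    ] TCP move for it about tip cm [ 0. -0.  0.]
tool cm [ 0.1  -0.03  0.19]
xs,rowd in tool [-0.306 -0.952  0.001] [-0.952  0.306 -0.002]
```

Emit:
{"fn": "move_arm", "kwargs": {"series": [[[0.05, 0, 0.1], [0, 0, 0], 0], [[0, 0, 0.1], [0, 0, 0], 0], [[0, 0, 0], [0, 0, 0], 0]]}}

```text
clock: 15.77
ee_pos: [0.5815, -0.1275, 0.1303]
eef_rot: [-151.1, 8.8, 178.1]
ft_force: [-0.1, 0.0, -1.8]
finger_gap: 0.23
gripper_force: 39.8
```

Emit:
{"fn": "move_arm", "kwargs": {"series": [[[0, 0, 0.1], [0, 0, 0], 0], [[0, 0, 0.1], [0, 0, 0], 0], [[0, 0, 0], [0, 0, 0], 0]]}}

```text
clock: 16.02
ee_pos: [0.5816, -0.1285, 0.1285]
eef_rot: [-151.1, 8.7, 178.1]
ft_force: [-0.7, 0.5, -1.0]
finger_gap: 0.226
gripper_force: 39.8
```

```bash
python3 -c "
from h import *
rep(3,0,0,27)"
```

```text
t16.02 tip in seat3 mm [ 0.2  0.6 24.9] F [-0.7  0.5 -1. ] axial -0.5
turn [-0.0018 -0.0011  0.    ] TCP move for it about tip cm [ 0. -0.  0.]
tool cm [ 0.06 -0.01 -0.21]
xs,rowd in tool [-0.306 -0.952  0.001] [-0.952  0.306 -0.002]
```

Emit:
{"fn": "move_arm", "kwargs": {"series": [[[0, 0, 0.2], [0, 0, 0], 0], [[0, 0, 0.3], [0, 0, 0], 0], [[0, 0, 0.3], [0, 0, 0], 0], [[0, 0, 0.3], [0, 0, 0], 0], [[0, 0, 0], [0, 0, 0], 0]]}}

```text
clock: 16.43
ee_pos: [0.5827, -0.1341, 0.1185]
eef_rot: [-151.1, 8.7, 178.1]
ft_force: [-0.1, -0.1, -2.6]
finger_gap: 0.229
gripper_force: 39.8
```

Emit:
{"fn": "move_arm", "kwargs": {"series": [[[0, 0, 0.1], [0, 0, 0], 0], [[0, 0, 0.1], [0, 0, 0], 0], [[0, 0, 0.1], [0, 0, 0], 0], [[0, 0, 0], [0, 0, 0], 0]]}}

```text
clock: 16.77
ee_pos: [0.5833, -0.1344, 0.1172]
eef_rot: [-151.1, 8.8, 178.1]
ft_force: [-4.2, 5.5, 6.9]
finger_gap: 0.225
gripper_force: 41.2
```

```bash
python3 -c "
from h import *
rep(3,0,0,57)"
```

```text
t16.77 tip in seat3 mm [-0.1  0.8 12. ] F [-4.2  5.5  6.9] axial 9.1
turn [-0.0016 -0.0008  0.    ] TCP move for it about tip cm [ 0. -0.  0.]
tool cm [ 0.08 -0.05 -4.5 ]
xs,rowd in tool [-0.306 -0.952  0.001] [-0.952  0.306 -0.001]
```

Bush 3 is good: home at 12 mm. Now bush 4.

Emit:
{"fn": "move_arm", "kwargs": {"series": [[[0, 0, -0.3], [0, 0, 0], 0], [[0, 0, -1.0], [0, 0, 0], 0], [[0, 0, -1.6], [0, 0, 0], 0], [[0, 0, -1.6], [0, 0, 0], 0], [[-2.2, 0.7, 0], [0, 0, 0], 0]]}}

```text
clock: 17.18
ee_pos: [0.598, -0.1079, 0.1579]
eef_rot: [-151.1, 8.7, 178.0]
ft_force: [0.3, -0.4, -0.8]
finger_gap: 0.229
gripper_force: 39.8
```

Emit:
{"fn": "move_arm", "kwargs": {"series": [[[-2.2, 0.7, 0.0], [0, 0, 0], 0], [[-2.2, 0.7, 0], [0, 0, 0], 0], [[0, 0, 0], [0, 0, 0], 0], [[0, 0, 0], [0, 0, 0], 0], [[0, 0, 0], [0, 0, 0], 0]]}}

```text
clock: 17.6
ee_pos: [0.6443, -0.0978, 0.1554]
eef_rot: [-151.1, 8.7, 178.0]
ft_force: [0.4, 0.7, -0.9]
finger_gap: 0.228
gripper_force: 39.7
```

```bash
python3 - <<'E'
from h import *
rep(4,0,0,35)
w=snap('wrist')
for s in(w,): print(np.round(proj(s,S[3]+.043*zs),1),np.round(proj(s,S[3]+.003*zs),1),[[(np.round(d['pixel'],1).tolist(),round(d['confidence'],2)) for d in bot.landmark_of(k,s)] for k in('gauge_tip','seat_1','bush_a_mid')])
E
```

```text
t17.60 tip in seat4 mm [ 0.7 -1.4 55.7] F [ 0.4  0.7 -0.9] axial -0.5
turn [-0.0027 -0.0027  0.    ] TCP move for it about tip cm [ 0. -0.  0.]
tool cm [-0.1   0.09  2.07]
xs,rowd in tool [-0.306 -0.952  0.002] [-0.952  0.306 -0.003]
[280.6 218.5] [280.8 205.7] [[([284.2, 220.1], 0.75), ([225.1, 42.1], 0.21)], [([253.1, 131.6], 0.82), ([280.7, 206.9], 0.73)], []]
```

Emit:
{"fn": "move_arm", "kwargs": {"series": [[[-0.15, 0.1, 0.5], [0, 0, 0], 0], [[0, 0, 0.6], [0, 0, 0], 0], [[0, 0, 0.5], [0, 0, 0], 0], [[0, 0, 0.4], [0, 0, 0], 0], [[0, 0, 0], [0, 0, 0], 0]]}}

```text
clock: 18.22
ee_pos: [0.6481, -0.107, 0.1366]
eef_rot: [-151.1, 8.6, 178.0]
ft_force: [0.2, 0.1, -1.3]
finger_gap: 0.227
gripper_force: 39.8
```

Emit:
{"fn": "move_arm", "kwargs": {"series": [[[0, 0, 0.2], [0, 0, 0], 0], [[0, 0, 0.1], [0, 0, 0], 0], [[0, 0, 0], [0, 0, 0], 0]]}}

```text
clock: 18.47
ee_pos: [0.6491, -0.1075, 0.1347]
eef_rot: [-151.1, 8.7, 178.0]
ft_force: [-1.8, 0.6, -2.9]
finger_gap: 0.231
gripper_force: 39.7
```

```bash
python3 -c "
from h import *
rep(4,0,0,27)"
```

```text
t18.47 tip in seat4 mm [-0.6  1.  32.5] F [-1.8  0.6 -2.9] axial -2.0
turn [-0.0017 -0.0022  0.    ] TCP move for it about tip cm [ 0. -0.  0.]
tool cm [ 0.08 -0.1   0.55]
xs,rowd in tool [-0.306 -0.952  0.001] [-0.952  0.306 -0.003]
```

Emit:
{"fn": "move_arm", "kwargs": {"series": [[[0.05, -0.03, 0.1], [0, 0, 0], 0], [[0, 0, 0.1], [0, 0, 0], 0], [[0, 0, 0.1], [0, 0, 0], 0], [[0, 0, 0], [0, 0, 0], 0]]}}

```text
clock: 18.8
ee_pos: [0.6495, -0.1086, 0.133]
eef_rot: [-151.1, 8.8, 178.1]
ft_force: [-1.8, 3.3, 0.5]
finger_gap: 0.229
gripper_force: 40.3
```

Emit:
{"fn": "move_arm", "kwargs": {"series": [[[0, 0, 0.1], [0, 0, 0], 0], [[0, 0, 0.1], [0, 0, 0], 0], [[0, 0, 0], [0, 0, 0], 0]]}}

```text
clock: 19.05
ee_pos: [0.6502, -0.1087, 0.1328]
eef_rot: [-151.1, 8.8, 178.1]
ft_force: [-7.3, 6.7, 11.0]
finger_gap: 0.23
gripper_force: 41.7
```

```bash
python3 -c "
from h import *
rep(4,0,0,60)"
```

```text
t19.05 tip in seat4 mm [-0.3  1.9 30.2] F [-7.3  6.7 11. ] axial 13.6
turn [-0.0012  0.0003  0.    ] TCP move for it about tip cm [ 0. -0.  0.]
tool cm [ 0.17 -0.1  -2.98]
xs,rowd in tool [-0.306 -0.952  0.001] [-0.952  0.306 -0.   ]
```

Bush 4 is tight. I retract and return the gauge to its stand.

Emit:
{"fn": "move_arm", "kwargs": {"series": [[[0, 0, 0.05], [0, 0, 0], 0], [[0, 0, 0], [0, 0, 0], 0], [[0, 0, -0.4], [0, 0, 0], 0], [[0, 0, -1.2], [0, 0, 0], 0], [[0, 0, -2.0], [0, 0, 0], 0]]}}

```text
clock: 19.47
ee_pos: [0.6443, -0.0946, 0.1611]
eef_rot: [-151.0, 8.6, 178.0]
ft_force: [-0.4, 0.0, -0.7]
finger_gap: 0.227
gripper_force: 39.7
```

Emit:
{"fn": "move_arm", "kwargs": {"series": [[[0, 0, -2.5], [0, 0, 0], 0], [[0, 0, 0], [0, 0, 0], 0], [[0, 0, 0], [0, 0, 0], 0]]}}

```text
clock: 19.72
ee_pos: [0.6443, -0.0798, 0.1853]
eef_rot: [-151.2, 9.0, 178.1]
ft_force: [0.4, -0.5, -1.4]
finger_gap: 0.231
gripper_force: 39.8
```

```bash
python3 - <<'E'
from h import *
print(bot.state()['ee_pos'])
for r in plan([.539,.0065,.20],tool_R(175.7)): print(r)
E
```

```text
[ 0.64426991 -0.0798067   0.18530476]
5 rows; turn [-0.0997, 0.0328, 0.0005] dist 0.1369
[[2.09, 1.15, -1.35], [2.13, 1.27, -1.16], [2.16, 1.38, -0.96], [2.19, 1.46, -0.74], [2.21, 1.52, -0.52]]
[2.09, 1.15, -1.35]
[2.13, 1.27, -1.16]
[2.16, 1.38, -0.96]
[2.19, 1.46, -0.74]
[2.21, 1.52, -0.52]
```

Emit:
{"fn": "move_arm", "kwargs": {"series": [[[2.1, 1.15, -1.35], [-0.1, 0.033, 0], 0], [[2.1, 1.25, -1.15], [-0.1, 0.033, 0], 0], [[2.15, 1.4, -0.95], [-0.1, 0.033, 0], 0], [[2.2, 1.45, -0.75], [-0.1, 0.033, 0], 0], [[2.2, 1.5, -0.5], [-0.1, 0.033, 0], 0]]}}

```text
clock: 20.13
ee_pos: [0.5371, 0.005, 0.1985]
eef_rot: [179.8, -0.4, 175.7]
ft_force: [-1.1, -1.1, -1.7]
finger_gap: 0.228
gripper_force: 39.8
```

Emit:
{"fn": "move_arm", "kwargs": {"series": [[[0, 0, 0], [0, 0, 0], 0], [[0, 0, 0], [0, 0, 0], 0], [[0, 0, 0], [0, 0, 0], 0]]}}

```text
clock: 20.38
ee_pos: [0.538, 0.0039, 0.1978]
eef_rot: [-179.9, -0.3, 175.6]
ft_force: [0.1, 0.2, -0.9]
finger_gap: 0.23
gripper_force: 39.9
```

```bash
python3 - <<'E'
from h import *
st=bot.state();print(st['ee_pos'],st['eef_rot']);plan([.539,.0065,.127],tool_R(175.7))
w=snap('wrist')
print([[(np.round(d['pixel'],1).tolist(),round(d['confidence'],2)) for d in bot.landmark_of(k,w)] for k in('gauge_tip','stand_top')],proj(w,[.539,.0065,.044]))
p=[d['pixel'] for d in bot.landmark_of('stand_top',w)]
if p: print(atz(w,p[0],.044))
print('tip',proj(w,st['ee_pos']-np.array([0,0,L])))
E
```

```text
[0.53801649 0.00390439 0.19775255] [-179.87036904   -0.3179925   175.63991617]
2 rows; turn [-0.0011, -0.0028, -0.0005] dist 0.0708
[[-0.06, 0.14, 3.54], [-0.05, 0.14, 3.54]]
[[([340.5, 89.5], 0.97), ([282.2, 219.3], 0.93)], [([280.3, 198.2], 0.6)]] [282.63100593 196.73198687]
[0.54038492 0.00395035 0.044     ]
tip [279.45508752 222.72094372]
```

Emit:
{"fn": "move_arm", "kwargs": {"series": [[[-0.1, 0.1, 2.5], [-0.002, -0.005, 0], 0], [[-0.1, 0.1, 2.5], [0, 0, 0], 0], [[0, 0, 1.5], [0, 0, 0], 0], [[0, 0, 0], [0, 0, 0], 0], [[0, 0, 0], [0, 0, 0], 0]]}}

```text
clock: 21.0
ee_pos: [0.5392, 0.0076, 0.1325]
eef_rot: [179.9, -0.2, 175.8]
ft_force: [0.3, -0.4, -1.1]
finger_gap: 0.229
gripper_force: 39.9
```

```bash
python3 - <<'E'
from h import *
st=bot.state();print(st['ee_pos'],st['eef_rot'])
a=snap('side');w=snap('wrist')
tip=st['ee_pos']-np.array([0,0,L]); top=np.array([.5395,.006,.044])
for s in(a,w): print(np.round(proj(s,tip),1),np.round(proj(s,top),1),np.round(proj(s,tip+[.005,0,0])-proj(s,tip),1),np.round(proj(s,tip+[0,.005,0])-proj(s,tip),1),[[(np.round(d['pixel'],1).tolist(),round(d['confidence'],2)) for d in bot.landmark_of(k,s)] for k in('gauge_tip','stand_top')])
u,v=np.int32(proj(a,top));c1=np.array(a['frame'])[v-45:v+30,u-37:u+38];u,v=np.int32(proj(w,top));c2=np.array(w['frame'])[v-37:v+38,u-37:u+38]
print(np.int32(proj(a,top)),u,v)
cv2.imwrite('pics/c6.png',np.hstack([cv2.resize(c,(400,400),interpolation=cv2.INTER_CUBIC) for c in(c1,c2)])[:,:,::-1])
E
```

```text
[0.53920047 0.00761648 0.13249101] [ 1.79931337e+02 -1.73237353e-01  1.75791094e+02]
[280.6 214.5] [280.8 225. ] [ 2.4 -0.5] [-0.8 -1.4] [[([224.7, 229.4], 0.72), ([240.1, 246.4], 0.66), ([284.4, 214.5], 0.63)], [([282.2, 223.1], 0.78)]]
[279.1 220.5] [277.3 211.6] [0.5 6.4] [ 6.7 -0.5] [[([354.2, 74.4], 0.83), ([271.2, 101.8], 0.75), ([281.9, 221.4], 0.61)], [([274.8, 211.6], 0.98)]]
[280 224] 277 211
```

View pics/c6.png

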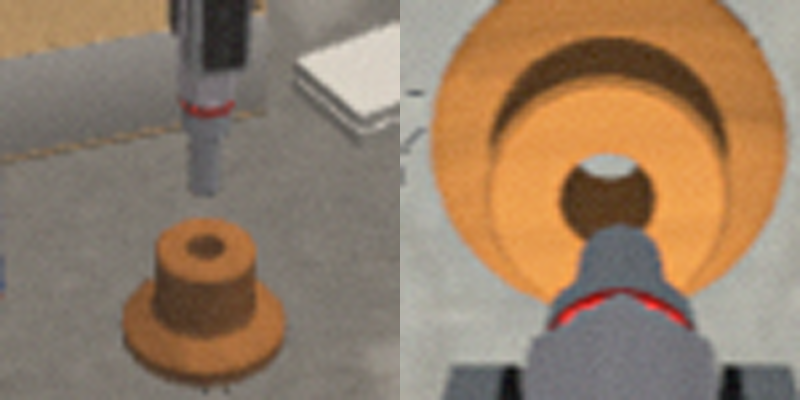

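The side crop shows the tip at full-image (280.9,215) above the hole at (281.6,225). The wrist crop shows the pin about 2 mm to the right of the hole, so I correct that and lower it.

Emit:
{"fn": "move_arm", "kwargs": {"series": [[[-0.13, -0.22, 0.5], [0, 0, 0], 0], [[0, 0, 0.8], [0, 0, 0], 0], [[0, 0, 0.9], [0, 0, 0], 0], [[0, 0, 0.8], [0, 0, 0], 0], [[0, 0, 0], [0, 0, 0], 0]]}}

```text
clock: 21.72
ee_pos: [0.539, 0.0049, 0.1009]
eef_rot: [179.9, -0.3, 175.7]
ft_force: [-0.7, 0.4, -1.4]
finger_gap: 0.229
gripper_force: 39.9
```

Emit:
{"fn": "move_arm", "kwargs": {"series": [[[0, 0, 0.5], [0, 0, 0], 0], [[0, 0, 0.4], [0, 0, 0], 0], [[0, 0, 0.4], [0, 0, 0], 0], [[0, 0, 0.4], [0, 0, 0], 0], [[0, 0, 0], [0, 0, 0], 0]]}}

```text
clock: 22.13
ee_pos: [0.5403, 0.005, 0.0855]
eef_rot: [179.9, -0.1, 175.7]
ft_force: [-0.1, -0.5, -0.8]
finger_gap: 0.226
gripper_force: 39.9
```

Emit:
{"fn": "move_arm", "kwargs": {"series": [[[0, 0, 0.3], [0, 0, 0], 0], [[0, 0, 0.3], [0, 0, 0], 0], [[0, 0, 0.1], [0, 0, 0], 0], [[0, 0, 0.1], [0, 0, 0], 0], [[0, 0, 0], [0, 0, 0], 0]]}}

```text
clock: 22.55
ee_pos: [0.5409, 0.005, 0.0782]
eef_rot: [179.9, -0.0, 175.7]
ft_force: [0.1, 0.2, -2.0]
finger_gap: 0.225
gripper_force: 40.0
```

Emit:
{"fn": "move_arm", "kwargs": {"series": [[[0, 0, 0.1], [0, 0, 0], 0], [[0, 0, 0], [0, 0, 0], 0]]}}

```text
clock: 22.72
ee_pos: [0.5409, 0.005, 0.0773]
eef_rot: [179.9, -0.0, 175.7]
ft_force: [0.3, -0.4, -1.2]
finger_gap: 0.229
gripper_force: 40.0
```

Emit:
{"fn": "move_arm", "kwargs": {"series": [[[0, 0, 0.1], [0, 0, 0], 0], [[0, 0, 0.1], [0, 0, 0], 0], [[0, 0, 0], [0, 0, 0], 0]]}}

```text
clock: 22.97
ee_pos: [0.5411, 0.0051, 0.0768]
eef_rot: [179.9, -0.0, 175.7]
ft_force: [-4.9, -0.1, 11.8]
finger_gap: 0.228
gripper_force: 41.7
```

Emit:
{"fn": "move_arm", "kwargs": {"series": [[[0, 0, 0.05], [0, 0, 0], 0], [[0, 0, 0.05], [0, 0, 0], 0], [[0, 0, 0], [0, 0, 0], 0]]}}

```text
clock: 23.22
ee_pos: [0.5412, 0.005, 0.0766]
eef_rot: [179.9, -0.0, 175.7]
ft_force: [-7.1, -0.5, 18.9]
finger_gap: 0.227
gripper_force: 42.7
```

The gauge is seated in the stand at the same height as at the start, so it did not slip. I release and lift.

Emit:
{"fn": "move_arm", "kwargs": {"series": [[[0, 0, -0.15], [0, 0, 0], 0], [[0, 0, 0], [0, 0, 0], 1], [[0, 0, 0], [0, 0, 0], 1], [[0, 0, 0], [0, 0, 0], 1], [[0, 0, 0], [0, 0, 0], 1]]}}

```text
clock: 23.63
ee_pos: [0.5411, 0.0049, 0.0757]
eef_rot: [179.9, -0.0, 175.7]
ft_force: [0.3, -0.3, 0.7]
finger_gap: 0.789
gripper_force: 0.0
```

Emit:
{"fn": "move_arm", "kwargs": {"series": [[[0, 0, 0], [0, 0, 0], 1], [[0, 0, -2], [0, 0, 0], 1], [[0, 0, -4], [0, 0, 0], 1], [[0, 0, -4], [0, 0, 0], 1], [[0, 0, -3], [0, 0, 0], 1]], "grip_force": 60}}

```text
clock: 24.05
ee_pos: [0.5416, 0.0047, 0.2085]
eef_rot: [179.9, 0.1, 175.7]
ft_force: [0.9, 1.1, 0.1]
finger_gap: 0.999
gripper_force: 0.0
```

```bash
python3 - <<'E'
from h import *
st=bot.state();print(st['ee_pos'],st['eef_rot'],st['finger_gap'])
for i in(1,3):
    for r in plan(S[i]+zs*.085,tool_R(193.65,30,psi)): print(r)
a=snap('side');print([[(np.round(d['pixel'],1).tolist(),round(d['confidence'],2)) for d in bot.landmark_of(k,a)] for k in('gauge_grip','stand_top')],proj(a,[.5405,.0055,.09]))
E
```

```text
[0.54159708 0.00473343 0.20847651] [1.79881863e+02 6.12525445e-02 1.75717283e+02] 0.9993587541160076
5 rows; turn [0.1042, -0.0161, -0.0612] dist 0.1744
[[0.34, -3.06, 1.64], [0.55, -2.85, 1.94], [0.75, -2.59, 2.21], [0.94, -2.29, 2.46], [1.11, -1.96, 2.66]]
[0.34, -3.06, 1.64]
[0.55, -2.85, 1.94]
[0.75, -2.59, 2.21]
[0.94, -2.29, 2.46]
[1.11, -1.96, 2.66]
5 rows; turn [0.1042, -0.0161, -0.0612] dist 0.1798
[[-2.32, -2.2, 1.65], [-2.16, -2.15, 1.91], [-2.0, -2.06, 2.16], [-1.84, -1.94, 2.4], [-1.68, -1.79, 2.63]]
[-2.32, -2.2, 1.65]
[-2.16, -2.15, 1.91]
[-2.0, -2.06, 2.16]
[-1.84, -1.94, 2.4]
[-1.68, -1.79, 2.63]
[[([235.5, 220.5], 0.97), ([220.8, 201.1], 0.85), ([281.4, 210.7], 0.56)], [([281.9, 223.6], 0.89)]] [281.77653739 206.88012703]
```

Emit:
{"fn": "move_arm", "kwargs": {"series": [[[0.35, -3.05, 1.65], [0.104, -0.016, -0.061], 1], [[0.55, -2.85, 1.95], [0.104, -0.016, -0.061], 1], [[0.75, -2.6, 2.2], [0.104, -0.016, -0.061], 1], [[0.95, -2.3, 2.45], [0.104, -0.016, -0.061], 1], [[1.1, -1.95, 2.65], [0.104, -0.016, -0.061], 1]]}}

```text
clock: 24.62
ee_pos: [0.5121, -0.1468, 0.1225]
eef_rot: [-149.9, -0.1, -166.1]
ft_force: [-0.3, -1.0, -0.6]
finger_gap: 1.002
gripper_force: 0.0
```

Emit:
{"fn": "move_arm", "kwargs": {"series": [[[0, 0, 0], [0, 0, 0], 1], [[0, 0, 0], [0, 0, 0], 1], [[0, 0, 0], [0, 0, 0], 1], [[0, 0, 0], [0, 0, 0], 1]]}}

```text
clock: 24.95
ee_pos: [0.5138, -0.1453, 0.1242]
eef_rot: [-150.2, 0.0, -166.5]
ft_force: [-0.5, -0.6, 0.5]
finger_gap: 1.0
gripper_force: 0.0
```

```bash
python3 - <<'E'
from h import *
st=bot.state();print(st['ee_pos'],st['eef_rot'],st['finger_gap'])
plan(S[1]+zs*.011,tool_R(193.65,30,psi))
w=snap('wrist');save(w,'w7.png',(140,90,420,300),2.8)
for k,z in(('seat_1',.003),('bush_a_mid',.023)): print(k,[(np.round(d['pixel'],1).tolist(),round(d['confidence'],2)) for d in bot.landmark_of(k,w)],np.round(proj(w,S[1]+z*zs),1))
print('mouth',proj(w,S[1]+.043*zs),proj(w,S[1]+.043*zs+.01*rowd),proj(w,S[1]+.043*zs+.01*xs))
E
```

```text
[ 0.51377701 -0.14532382  0.12421579] [-1.50187968e+02  4.67220991e-02 -1.66464438e+02] 1.0003272731172748
2 rows; turn [0.0016, -0.0001, -0.0011] dist 0.0728
[[0.03, -0.1, 3.64], [0.04, -0.09, 3.64]]
seat_1 [([274.3, 213.8], 0.92), ([275.9, 117.9], 0.84), ([276.2, 122.7], 0.7)] [276.8 213.8]
bush_a_mid [([276.2, 124.3], 0.82)] [276.5 221.5]
mouth [276.17078802 230.64642251] [276.27183648 244.5609406 ] [261.23239468 230.69787952]
```

View pics/w7.png

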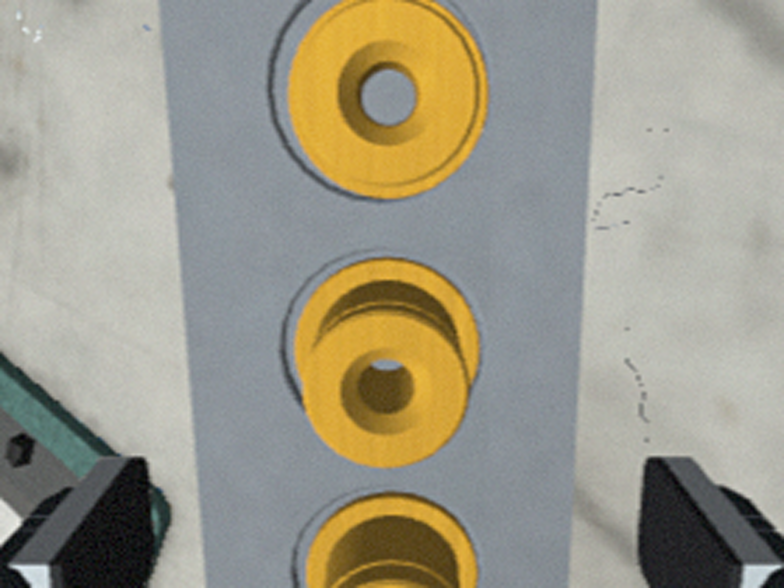

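The crop shows the second bush's mouth at full-image (278,228.6), about 1.3 mm off prediction. The neighbours are clear of the fingers. I go down and grip.

Emit:
{"fn": "move_arm", "kwargs": {"series": [[[0.1, 0, 2], [0, 0, 0], 1], [[0.1, -0.05, 2], [0, 0, 0], 1], [[0, 0, 2], [0, 0, 0], 1], [[0, 0, 1.2], [0, 0, 0], 1], [[0, 0, 0], [0, 0, 0], 1]], "grip_force": 60}}

```text
clock: 25.52
ee_pos: [0.5179, -0.1836, 0.0603]
eef_rot: [-150.1, -0.2, -166.6]
ft_force: [-0.5, -0.9, -0.1]
finger_gap: 0.998
gripper_force: 0.0
```

```bash
python3 - <<'E'
from h import *
st=bot.state();d=st['ee_pos']-S[1];print(st['ee_pos'],st['ft_force'],np.round([d@xs*1e3,d@rowd*1e3,d@zs*1e3],1))
E
```

```text
[ 0.51789862 -0.18357071  0.06027233] [-0.45789718 -0.94953489 -0.06567515] [-0.7 -4.3  9.4]
```

Emit:
{"fn": "move_arm", "kwargs": {"series": [[[-0.2, 0, -0.15], [0, 0, 0], 1], [[0, 0, 0], [0, 0, 0], 0], [[0, 0, 0], [0, 0, 0], 0], [[0, 0, 0], [0, 0, 0], 0], [[0, 0, 0], [0, 0, 0], 0]]}}

```text
clock: 25.93
ee_pos: [0.5212, -0.1805, 0.0637]
eef_rot: [-150.1, -0.0, -166.4]
ft_force: [-5.2, 14.4, 36.8]
finger_gap: 0.46
gripper_force: 56.8
```

Emit:
{"fn": "move_arm", "kwargs": {"series": [[[0, 0, 0], [0, 0, 0], 0], [[0, 0, 0], [0, 0, 0], 0], [[0, 0, 0], [0, 0, 0], 0]]}}

```text
clock: 26.18
ee_pos: [0.5212, -0.1804, 0.0638]
eef_rot: [-150.1, -0.0, -166.4]
ft_force: [-1.9, 1.6, 5.9]
finger_gap: 0.459
gripper_force: 59.7
```

```bash
python3 - <<'E'
from h import *
st=bot.state();d=st['ee_pos']-S[1];print(st['ee_pos'],st['ft_force'],np.round([d@xs*1e3,d@rowd*1e3,d@zs*1e3],1),st['finger_gap'],st['gripper_force'])
E
```

```text
[ 0.52120343 -0.18042373  0.0637614 ] [-1.89799845  1.64203416  5.87189408] [-0.9 -0.3 13.5] 0.4589246638235637 59.683778174221516
```

Bush 2 is gripped (39 mm gap). Lifting along the bore axis.

Emit:
{"fn": "move_arm", "kwargs": {"series": [[[0, 0, -0.5], [0, 0, 0], 0], [[0, 0, -1.5], [0, 0, 0], 0], [[0, 0, -2.5], [0, 0, 0], 0], [[0, 0, -3], [0, 0, 0], 0], [[0, 0, -3], [0, 0, 0], 0]]}}

```text
clock: 26.6
ee_pos: [0.5069, -0.1292, 0.1541]
eef_rot: [-150.1, -0.2, -166.4]
ft_force: [1.1, 1.0, -2.3]
finger_gap: 0.458
gripper_force: 61.1
```

```bash
python3 - <<'E'
from h import *
st=bot.state();print(st['ee_pos'],st['ft_force'],st['finger_gap'])
Ru=tool_R(193.65)
for r in plan([.505,-.08,.215],Ru): print(r)
plan([.52,.235,.215],Ru,p0=[.505,-.08,.215],R0=Ru)
plan([.52,.235,.06],Ru,p0=[.52,.235,.215],R0=Ru)
E
```

```text
[ 0.50693107 -0.12921576  0.15414831] [ 1.09162763  0.97146908 -2.29050394] 0.4584751768004131
5 rows; turn [-0.1042, -0.0009, -0.0001] dist 0.0783
[[-0.19, 0.23, -1.54], [-0.19, 0.39, -1.5], [-0.19, 0.54, -1.46], [-0.19, 0.69, -1.39], [-0.19, 0.83, -1.31]]
[-0.19, 0.23, -1.54]
[-0.19, 0.39, -1.5]
[-0.19, 0.54, -1.46]
[-0.19, 0.69, -1.39]
[-0.19, 0.83, -1.31]
8 rows; turn [0.0, 0.0, 0.0] dist 0.3154
[[-1.11, 3.78, 0.0]]
4 rows; turn [0.0, 0.0, 0.0] dist 0.155
[[0.0, 0.0, 3.88]]
```

Emit:
{"fn": "move_arm", "kwargs": {"series": [[[-0.2, 0.2, -1.5], [-0.104, 0, 0], 0], [[-0.2, 0.4, -1.5], [-0.104, 0, 0], 0], [[-0.2, 0.55, -1.5], [-0.104, 0, 0], 0], [[-0.2, 0.7, -1.4], [-0.104, 0, 0], 0], [[-0.2, 0.8, -1.3], [-0.104, 0, 0], 0]]}}

```text
clock: 27.02
ee_pos: [0.507, -0.0794, 0.2166]
eef_rot: [179.8, 0.1, -166.3]
ft_force: [-0.9, -0.9, -3.9]
finger_gap: 0.454
gripper_force: 61.3
```

Emit:
{"fn": "move_arm", "kwargs": {"series": [[[-0.5, 2, 0], [0, 0, 0], 0], [[-1.1, 3.8, 0], [0, 0, 0], 0], [[-1.1, 3.8, 0], [0, 0, 0], 0], [[-1.1, 3.8, 0], [0, 0, 0], 0], [[-1.1, 3.8, 0], [0, 0, 0], 0]]}}

```text
clock: 27.43
ee_pos: [0.5132, 0.0993, 0.2143]
eef_rot: [-179.9, -0.2, -166.5]
ft_force: [1.0, -0.4, -2.6]
finger_gap: 0.453
gripper_force: 61.6
```

Emit:
{"fn": "move_arm", "kwargs": {"series": [[[-1.1, 3.8, 0], [0, 0, 0], 0], [[-1.1, 3.8, 0], [0, 0, 0], 0], [[-1.1, 3.8, 0], [0, 0, 0], 0], [[-0.6, 1.8, 0], [0, 0, 0], 0], [[0, 0, 0], [0, 0, 0], 0]]}}

```text
clock: 27.85
ee_pos: [0.5188, 0.2427, 0.2138]
eef_rot: [179.9, -0.1, -165.9]
ft_force: [0.8, -1.1, -2.4]
finger_gap: 0.458
gripper_force: 61.6
```

Emit:
{"fn": "move_arm", "kwargs": {"series": [[[0, 0, 2.5], [0, 0, 0], 0], [[0, 0, 3], [0, 0, 0], 0], [[0, 0, 3], [0, 0, 0], 0], [[0, 0, 2.5], [0, 0, 0], 0], [[0, 0, 1.5], [0, 0, 0], 0]]}}

```text
clock: 28.27
ee_pos: [0.5183, 0.233, 0.0857]
eef_rot: [-179.8, -0.4, -166.4]
ft_force: [0.0, 0.3, -2.5]
finger_gap: 0.459
gripper_force: 61.6
```

Emit:
{"fn": "move_arm", "kwargs": {"series": [[[0, 0, 0], [0, 0, 0], 0], [[0, 0, 0], [0, 0, 0], 0], [[0, 0, 0], [0, 0, 0], 0]]}}

```text
clock: 28.52
ee_pos: [0.5216, 0.235, 0.09]
eef_rot: [-179.9, -0.0, -166.4]
ft_force: [-0.2, 0.3, -2.3]
finger_gap: 0.458
gripper_force: 61.6
```

```bash
python3 - <<'E'
from h import *
st=bot.state();print(st['ee_pos'],st['eef_rot'],st['ft_force'],st['finger_gap'])
plan([.52,.235,.020],tool_R(193.65))
w=snap('wrist');a=snap('side')
c1=np.array(a['frame'])[140:215,180:320];c2=np.array(w['frame'])[90:300,140:420]
cv2.imwrite('pics/c8.png',np.hstack([cv2.resize(c1,(400,214),interpolation=cv2.INTER_CUBIC),cv2.resize(c2,(400,300),interpolation=cv2.INTER_CUBIC)[:214]])[:,:,::-1])
E
```

```text
[0.52158357 0.23498838 0.0900231 ] [-1.79891609e+02 -3.10384217e-02 -1.66419832e+02] [-0.18895866  0.29750697 -2.28889188] 0.4578348654200323
2 rows; turn [-0.0009, -0.0003, -0.0006] dist 0.07
[[0.07, 0.03, 3.5], [0.08, 0.02, 3.5]]
```

View pics/c8.png

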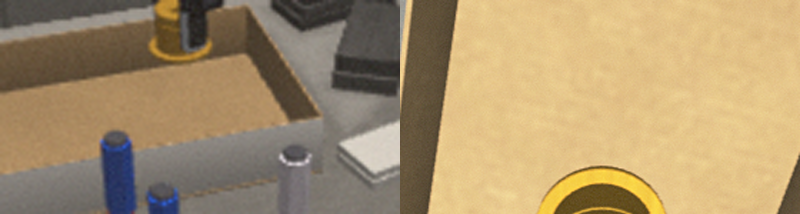

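The bush hangs upright over the tray. That was picture 11, one over the limit of 10, so from here I work by numbers only. Lowering it gently.

Emit:
{"fn": "move_arm", "kwargs": {"series": [[[0, 0, 2], [0, 0, 0], 0], [[0, 0, 2], [0, 0, 0], 0], [[0, 0, 1.5], [0, 0, 0], 0], [[0, 0, 1], [0, 0, 0], 0], [[0, 0, 0], [0, 0, 0], 0]]}}

```text
clock: 29.03
ee_pos: [0.5201, 0.2342, 0.0229]
eef_rot: [-179.9, -0.2, -166.4]
ft_force: [-0.5, -0.7, -3.7]
finger_gap: 0.455
gripper_force: 61.6
```

Emit:
{"fn": "move_arm", "kwargs": {"series": [[[0, 0, 0.2], [0, 0, 0], 0], [[0, 0, 0.2], [0, 0, 0], 0], [[0, 0, 0], [0, 0, 0], 0]]}}

```text
clock: 29.28
ee_pos: [0.5216, 0.2351, 0.0208]
eef_rot: [-179.9, -0.0, -166.4]
ft_force: [0.5, -0.1, -3.2]
finger_gap: 0.455
gripper_force: 61.6
```

Emit:
{"fn": "move_arm", "kwargs": {"series": [[[0, 0, 0.15], [0, 0, 0], 0], [[0, 0, 0.1], [0, 0, 0], 0], [[0, 0, 0], [0, 0, 0], 0]]}}

```text
clock: 29.53
ee_pos: [0.521, 0.2348, 0.0176]
eef_rot: [-179.9, -0.1, -166.4]
ft_force: [1.4, -0.7, -2.3]
finger_gap: 0.456
gripper_force: 61.6
```

Emit:
{"fn": "move_arm", "kwargs": {"series": [[[0, 0, 0.1], [0, 0, 0], 0], [[0, 0, 0.1], [0, 0, 0], 0], [[0, 0, 0], [0, 0, 0], 0]]}}

```text
clock: 29.78
ee_pos: [0.5208, 0.2347, 0.0153]
eef_rot: [-179.9, -0.1, -166.4]
ft_force: [-0.2, -0.8, -2.3]
finger_gap: 0.453
gripper_force: 61.6
```

Emit:
{"fn": "move_arm", "kwargs": {"series": [[[0, 0, 0.1], [0, 0, 0], 0], [[0, 0, 0.1], [0, 0, 0], 0], [[0, 0, 0], [0, 0, 0], 0]]}}

```text
clock: 30.03
ee_pos: [0.5207, 0.2346, 0.0132]
eef_rot: [-179.9, -0.1, -166.4]
ft_force: [-0.0, -0.4, -2.5]
finger_gap: 0.458
gripper_force: 61.6
```

Emit:
{"fn": "move_arm", "kwargs": {"series": [[[0, 0, 0.1], [0, 0, 0], 0], [[0, 0, 0.1], [0, 0, 0], 0], [[0, 0, 0], [0, 0, 0], 0]]}}

```text
clock: 30.28
ee_pos: [0.5211, 0.2347, 0.0125]
eef_rot: [-179.9, -0.1, -166.4]
ft_force: [-3.8, -2.6, 7.6]
finger_gap: 0.455
gripper_force: 62.7
```

Emit:
{"fn": "move_arm", "kwargs": {"series": [[[0, 0, 0.1], [0, 0, 0], 0], [[0, 0, 0], [0, 0, 0], 0]]}}

```text
clock: 30.45
ee_pos: [0.5211, 0.2348, 0.0125]
eef_rot: [-179.9, -0.1, -166.4]
ft_force: [-5.4, -3.0, 16.3]
finger_gap: 0.456
gripper_force: 63.7
```

Emit:
{"fn": "move_arm", "kwargs": {"series": [[[0, 0, -0.15], [0, 0, 0], 0], [[0, 0, 0], [0, 0, 0], 0.8], [[0, 0, 0], [0, 0, 0], 1], [[0, 0, 0], [0, 0, 0], 1], [[0, 0, 0], [0, 0, 0], 1]]}}

```text
clock: 30.87
ee_pos: [0.521, 0.2347, 0.0118]
eef_rot: [-179.9, -0.1, -166.4]
ft_force: [-0.2, -0.5, -0.3]
finger_gap: 0.988
gripper_force: 0.0
```

Emit:
{"fn": "move_arm", "kwargs": {"series": [[[0, 0, 0], [0, 0, 0], 1], [[0, 0, -2], [0, 0, 0], 1], [[0, 0, -4], [0, 0, 0], 1], [[0, 0, -4], [0, 0, 0], 1], [[0, 0, -4], [0, 0, 0], 1]]}}

```text
clock: 31.28
ee_pos: [0.5203, 0.2348, 0.1529]
eef_rot: [-179.9, -0.2, -166.4]
ft_force: [1.6, -0.4, -0.2]
finger_gap: 1.001
gripper_force: 0.0
```

Emit:
{"fn": "move_arm", "kwargs": {"series": [[[0, 0, -4], [0, 0, 0], 1], [[0, 0, -3], [0, 0, 0], 1], [[0, 0, 0], [0, 0, 0], 1]]}}

```text
clock: 31.53
ee_pos: [0.5252, 0.2373, 0.2295]
eef_rot: [180.0, 0.6, -166.4]
ft_force: [1.0, 1.0, -0.3]
finger_gap: 0.997
gripper_force: 0.0
```

```bash
python3 - <<'E'
from h import *
st=bot.state();print(st['ee_pos'],st['eef_rot'],st['finger_gap'])
w=snap('wrist');print([(np.round(d['pixel'],1).tolist(),round(d['confidence'],2)) for d in bot.landmark_of('bush_a',w)],proj(w,[.521,.235,.0025]))
Ru=tool_R(193.65);W=[.60,-.07,.225]
plan(W,Ru)
for r in plan(S[3]+zs*.085,tool_R(193.65,30,psi),p0=W,R0=Ru): print(r)
E
```

```text
[0.52515825 0.23731591 0.22953709] [ 179.97839127    0.61080904 -166.4190645 ] 0.9968940281363952
[([276.5, 176.4], 0.66)] [278.99599829 176.94989384]
8 rows; turn [-0.0002, 0.0002, -0.0002] dist 0.3154
[[-0.05, -3.94, -0.01], [-0.05, -3.94, -0.02]]
5 rows; turn [0.1047, 0.0, 0.0] dist 0.1187
[[-0.75, -1.08, 1.98], [-0.75, -0.86, 2.08], [-0.75, -0.64, 2.16], [-0.75, -0.41, 2.21], [-0.75, -0.18, 2.24]]
[-0.75, -1.08, 1.98]
[-0.75, -0.86, 2.08]
[-0.75, -0.64, 2.16]
[-0.75, -0.41, 2.21]
[-0.75, -0.18, 2.24]
```

Emit:
{"fn": "move_arm", "kwargs": {"series": [[[0, -4, 0], [0, 0, 0], 1], [[0, -4, 0], [0, 0, 0], 1], [[-0.1, -4, 0], [0, 0, 0], 1], [[-0.1, -4, 0], [0, 0, 0], 1], [[-0.1, -4, 0], [0, 0, 0], 1]]}}

```text
clock: 32.05
ee_pos: [0.5699, 0.0395, 0.2202]
eef_rot: [-179.9, -0.3, -166.4]
ft_force: [0.8, -0.0, 0.4]
finger_gap: 1.002
gripper_force: 0.0
```

Emit:
{"fn": "move_arm", "kwargs": {"series": [[[-0.1, -4, 0], [0, 0, 0], 1], [[0, -4, 0], [0, 0, 0], 1], [[0, -3.5, 0], [0, 0, 0], 1]]}}

```text
clock: 32.3
ee_pos: [0.5979, -0.0732, 0.2203]
eef_rot: [-179.9, -0.3, -166.5]
ft_force: [0.1, -0.5, 0.5]
finger_gap: 0.999
gripper_force: 0.0
```

Emit:
{"fn": "move_arm", "kwargs": {"series": [[[-0.75, -1.1, 2.0], [0.105, 0, 0], 1], [[-0.75, -0.85, 2.1], [0.105, 0, 0], 1], [[-0.75, -0.65, 2.15], [0.105, 0, 0], 1], [[-0.75, -0.4, 2.2], [0.105, 0, 0], 1], [[-0.75, -0.2, 2.2], [0.105, 0, 0], 1]]}}

```text
clock: 32.72
ee_pos: [0.6477, -0.1143, 0.1221]
eef_rot: [-149.6, -0.1, -166.4]
ft_force: [-0.2, 0.5, -0.8]
finger_gap: 0.998
gripper_force: 0.0
```

Emit:
{"fn": "move_arm", "kwargs": {"series": [[[0, 0, 0], [0, 0, 0], 1], [[0, 0, 0], [0, 0, 0], 1], [[0, 0, 0], [0, 0, 0], 1], [[0, 0, 0], [0, 0, 0], 1]]}}

```text
clock: 33.05
ee_pos: [0.6484, -0.116, 0.1259]
eef_rot: [-149.8, 0.0, -166.6]
ft_force: [-0.6, -0.4, 0.6]
finger_gap: 0.998
gripper_force: 0.0
```

```bash
python3 - <<'E'
from h import *
st=bot.state();print(st['ee_pos'],st['eef_rot'],st['finger_gap'])
plan(S[3]+zs*.013,tool_R(193.65,30,psi))
w=snap('wrist')
for k,z in(('seat_1',.003),('bush_a_mid',.023),('bush_a',.003)): print(k,[(np.round(d['pixel'],1).tolist(),round(d['confidence'],2)) for d in bot.landmark_of(k,w)],np.round(proj(w,S[3]+z*zs),1))
m=proj(w,S[3]+.043*zs);g=cv2.medianBlur(cv2.cvtColor(np.array(w['frame']),cv2.COLOR_RGB2HSV),3)
u,v=np.int32(m);sub=g[v-22:v+23,u-22:u+23];dark=((sub[:,:,2]<120)).astype(np.uint8)
n,l,stt,c=cv2.connectedComponentsWithStats(dark);print('mouth',m,[(s_.tolist(),np.round(cc+[u-22,v-22],1).tolist()) for s_,cc in zip(stt[1:],c[1:]) if s_[4]>30])
E
```

```text
[ 0.64839649 -0.11597262  0.12587948] [-1.49827060e+02  2.17075571e-02 -1.66597901e+02] 0.9975721896469707
2 rows; turn [-0.0015, -0.0009, -0.002] dist 0.0707
[[-0.08, 0.11, 3.53], [-0.08, 0.1, 3.53]]
seat_1 [([281.8, 126.8], 0.86), ([278.7, 19.7], 0.59)] [282.  216.7]
bush_a_mid [] [282.  224.6]
bush_a [([287.6, 215.0], 0.82), ([282.2, 123.7], 0.78)] [282.  216.7]
mouth [282.00582097 233.9846456 ] [([17, 15, 17, 18, 247], [285.3, 234.4])]
```

Emit:
{"fn": "move_arm", "kwargs": {"series": [[[-0.1, 0.2, 2], [0, 0, 0], 1], [[-0.05, 0.2, 2], [0, 0, 0], 1], [[0, 0, 1.9], [0, 0, 0], 1], [[0, 0, 1.1], [0, 0, 0], 1], [[0, 0, 0], [0, 0, 0], 1]]}}

```text
clock: 33.67
ee_pos: [0.6551, -0.147, 0.0602]
eef_rot: [-149.8, -0.3, -166.6]
ft_force: [-0.6, 0.3, -0.3]
finger_gap: 0.996
gripper_force: 0.0
```

Emit:
{"fn": "move_arm", "kwargs": {"series": [[[0, 0, 0], [0, 0, 0], 1], [[0, 0, 0], [0, 0, 0], 1]]}}

```text
clock: 33.83
ee_pos: [0.6576, -0.144, 0.0626]
eef_rot: [-149.8, -0.0, -166.4]
ft_force: [0.3, 0.1, 0.3]
finger_gap: 0.999
gripper_force: 0.0
```

```bash
python3 - <<'E'
from h import *
st=bot.state();d=st['ee_pos']-S[3];print(st['ft_force'],np.round([d@xs*1e3,d@rowd*1e3,d@zs*1e3],1),st['finger_gap'])
E
```

```text
[0.27907223 0.06572945 0.34760285] [-4.3  0.8 14.1] 0.9987301344792644
```

Emit:
{"fn": "move_arm", "kwargs": {"series": [[[0, -0.2, 0.05], [0, 0, 0], 1], [[0, 0, 0], [0, 0, 0], 0], [[0, 0, 0], [0, 0, 0], 0], [[0, 0, 0], [0, 0, 0], 0], [[0, 0, 0], [0, 0, 0], 0]], "grip_force": 60}}

```text
clock: 34.25
ee_pos: [0.6577, -0.1465, 0.063]
eef_rot: [-149.7, -0.1, -166.4]
ft_force: [-14.8, 15.6, 28.0]
finger_gap: 0.46
gripper_force: 58.7
```

Emit:
{"fn": "move_arm", "kwargs": {"series": [[[0, 0, 0], [0, 0, 0], 0], [[0, 0, 0], [0, 0, 0], 0], [[0, 0, 0], [0, 0, 0], 0]]}}

```text
clock: 34.5
ee_pos: [0.6578, -0.1465, 0.0632]
eef_rot: [-149.7, -0.1, -166.4]
ft_force: [-1.3, 1.1, 5.1]
finger_gap: 0.456
gripper_force: 60.9
```

```bash
python3 - <<'E'
from h import *
st=bot.state();d=st['ee_pos']-S[3];print(st['ft_force'],np.round([d@xs*1e3,d@rowd*1e3,d@zs*1e3],1),st['finger_gap'])
E
```

```text
[-1.32789156  1.11988527  5.06537051] [-1.8  0.4 13.4] 0.45588322696337324
```

Emit:
{"fn": "move_arm", "kwargs": {"series": [[[0, 0, -0.5], [0, 0, 0], 0], [[0, 0, -1.5], [0, 0, 0], 0], [[0, 0, -2.5], [0, 0, 0], 0], [[0, 0, -3], [0, 0, 0], 0], [[0, 0, -3], [0, 0, 0], 0]]}}

```text
clock: 34.92
ee_pos: [0.6437, -0.0935, 0.1534]
eef_rot: [-149.9, -0.2, -166.4]
ft_force: [0.2, 0.3, -3.0]
finger_gap: 0.457
gripper_force: 60.9
```

```bash
python3 - <<'E'
from h import *
st=bot.state();print(st['ee_pos'],st['ft_force'],st['finger_gap'])
Ru=tool_R(193.65);W=[.59,-.08,.22]
for r in plan(W,Ru): print(r)
plan([.41,.235,.22],Ru,p0=W,R0=Ru,n=9)
E
```

```text
[ 0.64372159 -0.09346712  0.15340072] [ 0.2492499   0.34251599 -3.00066684] 0.45668474824435273
5 rows; turn [-0.1052, -0.0008, 0.0] dist 0.0866
[[0.99, -0.22, -1.41], [0.98, -0.07, -1.42], [0.98, 0.08, -1.42], [0.98, 0.23, -1.41], [0.98, 0.37, -1.38]]
[0.99, -0.22, -1.41]
[0.98, -0.07, -1.42]
[0.98, 0.08, -1.42]
[0.98, 0.23, -1.41]
[0.98, 0.37, -1.38]
9 rows; turn [0.0, 0.0, 0.0] dist 0.3628
[[1.12, 3.87, 0.0]]
```

Emit:
{"fn": "move_arm", "kwargs": {"series": [[[1.0, -0.2, -1.4], [-0.105, 0, 0], 0], [[1.0, -0.1, -1.4], [-0.105, 0, 0], 0], [[1.0, 0.1, -1.4], [-0.105, 0, 0], 0], [[1.0, 0.2, -1.4], [-0.105, 0, 0], 0], [[1.0, 0.4, -1.4], [-0.105, 0, 0], 0]]}}

```text
clock: 35.33
ee_pos: [0.5901, -0.0797, 0.2215]
eef_rot: [179.8, 0.1, -166.2]
ft_force: [-1.3, -0.5, -3.0]
finger_gap: 0.455
gripper_force: 61.2
```

Emit:
{"fn": "move_arm", "kwargs": {"series": [[[0.6, 2, 0], [0, 0, 0], 0], [[1.1, 3.8, 0], [0, 0, 0], 0], [[1.1, 3.8, 0], [0, 0, 0], 0], [[1.1, 3.8, 0], [0, 0, 0], 0], [[1.1, 3.8, 0], [0, 0, 0], 0]]}}

```text
clock: 35.75
ee_pos: [0.4995, 0.0757, 0.2192]
eef_rot: [-179.9, -0.1, -166.4]
ft_force: [1.0, 0.3, -2.4]
finger_gap: 0.461
gripper_force: 61.6
```

Emit:
{"fn": "move_arm", "kwargs": {"series": [[[1.1, 3.8, 0], [0, 0, 0], 0], [[1.1, 3.8, 0], [0, 0, 0], 0], [[1.1, 3.8, 0], [0, 0, 0], 0], [[1.1, 3.8, 0], [0, 0, 0], 0], [[0.6, 2.4, 0], [0, 0, 0], 0]]}}

```text
clock: 36.17
ee_pos: [0.4077, 0.2374, 0.2192]
eef_rot: [-180.0, -0.1, -166.1]
ft_force: [-0.3, -0.1, -3.2]
finger_gap: 0.454
gripper_force: 61.6
```

Emit:
{"fn": "move_arm", "kwargs": {"series": [[[0, 0, 0], [0, 0, 0], 0], [[0, 0, 0], [0, 0, 0], 0], [[0, 0, 0], [0, 0, 0], 0]]}}

```text
clock: 36.42
ee_pos: [0.4112, 0.2329, 0.2188]
eef_rot: [-179.8, -0.1, -166.4]
ft_force: [1.0, -0.5, -2.9]
finger_gap: 0.459
gripper_force: 61.5
```

```bash
python3 - <<'E'
from h import *
plan([.41,.235,.025],tool_R(193.65));st=bot.state();print(st['eef_rot'],st['ft_force'],st['finger_gap'])
E
```

```text
5 rows; turn [-0.0005, -0.0004, -0.0] dist 0.1938
[[0.01, 0.06, 3.87], [0.01, 0.05, 3.87]]
[-1.79842803e+02 -1.01293372e-01 -1.66354596e+02] [ 1.01332356 -0.48860937 -2.89871236] 0.4588225875757818
```

Emit:
{"fn": "move_arm", "kwargs": {"series": [[[0, 0, 3], [0, 0, 0], 0], [[0, 0, 4], [0, 0, 0], 0], [[0, 0, 4], [0, 0, 0], 0], [[0, 0, 4], [0, 0, 0], 0], [[0, 0, 2], [0, 0, 0], 0]]}}

```text
clock: 36.83
ee_pos: [0.4097, 0.2295, 0.0447]
eef_rot: [-179.7, -0.4, -166.6]
ft_force: [-0.6, 0.0, -2.6]
finger_gap: 0.454
gripper_force: 61.4
```

Emit:
{"fn": "move_arm", "kwargs": {"series": [[[0, 0, 1.5], [0, 0, 0], 0], [[0, 0, 0.8], [0, 0, 0], 0], [[0, 0, 0.4], [0, 0, 0], 0], [[0, 0, 0], [0, 0, 0], 0], [[0, 0, 0], [0, 0, 0], 0]]}}

```text
clock: 37.25
ee_pos: [0.4123, 0.2327, 0.0222]
eef_rot: [-179.9, -0.0, -166.5]
ft_force: [1.2, 0.8, -2.4]
finger_gap: 0.458
gripper_force: 61.5
```

Emit:
{"fn": "move_arm", "kwargs": {"series": [[[0, 0, 0.1], [0, 0, 0], 0], [[0, 0, 0.1], [0, 0, 0], 0], [[0, 0, 0.1], [0, 0, 0], 0], [[0, 0, 0], [0, 0, 0], 0]]}}

```text
clock: 37.58
ee_pos: [0.4116, 0.2329, 0.0188]
eef_rot: [-179.9, -0.1, -166.4]
ft_force: [-0.5, -0.6, -2.0]
finger_gap: 0.454
gripper_force: 61.5
```

Emit:
{"fn": "move_arm", "kwargs": {"series": [[[0, 0, 0.15], [0, 0, 0], 0], [[0, 0, 0.15], [0, 0, 0], 0], [[0, 0, 0.1], [0, 0, 0], 0], [[0, 0, 0], [0, 0, 0], 0]]}}

```text
clock: 37.92
ee_pos: [0.4111, 0.2326, 0.0141]
eef_rot: [-179.9, -0.1, -166.4]
ft_force: [0.3, 0.0, -2.0]
finger_gap: 0.458
gripper_force: 61.5
```

Emit:
{"fn": "move_arm", "kwargs": {"series": [[[0, 0, 0.1], [0, 0, 0], 0], [[0, 0, 0.1], [0, 0, 0], 0], [[0, 0, 0], [0, 0, 0], 0]]}}

```text
clock: 38.17
ee_pos: [0.4112, 0.2326, 0.0122]
eef_rot: [-179.9, -0.1, -166.4]
ft_force: [1.0, -0.7, -2.9]
finger_gap: 0.457
gripper_force: 61.5
```

Emit:
{"fn": "move_arm", "kwargs": {"series": [[[0, 0, 0.1], [0, 0, 0], 0], [[0, 0, 0.1], [0, 0, 0], 0], [[0, 0, 0], [0, 0, 0], 0]]}}

```text
clock: 38.42
ee_pos: [0.4114, 0.2328, 0.0114]
eef_rot: [-179.9, -0.1, -166.4]
ft_force: [-3.2, -1.9, 11.3]
finger_gap: 0.456
gripper_force: 63.1
```

Contact. I release, rise clear and check.

Emit:
{"fn": "move_arm", "kwargs": {"series": [[[0, 0, -0.1], [0, 0, 0], 0], [[0, 0, 0], [0, 0, 0], 0.8], [[0, 0, 0], [0, 0, 0], 1], [[0, 0, 0], [0, 0, 0], 1], [[0, 0, 0], [0, 0, 0], 1]]}}

```text
clock: 38.83
ee_pos: [0.4114, 0.2328, 0.0114]
eef_rot: [-179.9, -0.1, -166.4]
ft_force: [-0.6, -0.3, -0.0]
finger_gap: 0.987
gripper_force: 0.0
```

Emit:
{"fn": "move_arm", "kwargs": {"series": [[[0, 0, 0], [0, 0, 0], 1], [[0, 0, -2], [0, 0, 0], 1], [[0, 0, -4], [0, 0, 0], 1], [[0, 0, -4], [0, 0, 0], 1], [[0, 0, -4], [0, 0, 0], 1]]}}

```text
clock: 39.25
ee_pos: [0.4107, 0.2327, 0.1525]
eef_rot: [-179.9, -0.2, -166.4]
ft_force: [0.8, 0.0, -0.3]
finger_gap: 0.997
gripper_force: 0.0
```

Emit:
{"fn": "move_arm", "kwargs": {"series": [[[0, 0, -4], [0, 0, 0], 1], [[0, 0, -4], [0, 0, 0], 1], [[0, 0, -2], [0, 0, 0], 1], [[0, 0, 0], [0, 0, 0], 1], [[0, 0, 0], [0, 0, 0], 1]]}}

```text
clock: 39.67
ee_pos: [0.4123, 0.2336, 0.2526]
eef_rot: [-179.9, 0.1, -166.4]
ft_force: [-0.5, -0.4, -1.5]
finger_gap: 1.002
gripper_force: 0.0
```

```bash
python3 - <<'E'
from h import *
st=bot.state();print(st['clock'],st['ee_pos'],st['finger_gap'])
a=snap('side');t=snap('top');w=snap('wrist')
for n,s in(('side',a),('top',t),('wrist',w)):
    for k in('bush_a','gauge_grip','gauge_tip','bottle_mid','loupe_mid'):
        print(n,k,[(np.round(d['pixel']).tolist(),round(d['confidence'],2)) for d in bot.landmark_of(k,s) if d['confidence']>.3])
    print(n,'pred tray',[np.round(proj(s,p)) for p in([.521,.235,.0025],[.4113,.2327,.0025])],'seats1,3',np.round(proj(s,S[0])),np.round(proj(s,S[2])),'grip',np.round(proj(s,[.5405,.0055,.09])))
E
```

```text
39.6667 [0.41230306 0.23359856 0.25264037] 1.0016027804185208
side bush_a [([274.0, 307.0], 0.75), ([199.0, 194.0], 0.72), ([340.0, 268.0], 0.65), ([242.0, 184.0], 0.57)]
side gauge_grip [([280.0, 210.0], 0.78), ([224.0, 199.0], 0.63)]
side gauge_tip [([227.0, 228.0], 0.78), ([284.0, 238.0], 0.7), ([238.0, 249.0], 0.66)]
side bottle_mid []
side loupe_mid [([205.0, 270.0], 0.88), ([275.0, 310.0], 0.55), ([282.0, 239.0], 0.51), ([281.0, 224.0], 0.48)]
side pred tray [array([243., 184.]), array([200., 193.])] seats1,3 [274. 309.] [342. 276.] grip [282. 207.]
top bush_a [([209.0, 205.0], 0.74), ([394.0, 238.0], 0.63), ([381.0, 176.0], 0.63), ([310.0, 147.0], 0.61)]
top gauge_grip [([306.0, 196.0], 0.63), ([269.0, 242.0], 0.62), ([302.0, 232.0], 0.41)]
top gauge_tip []
top bottle_mid [([309.0, 148.0], 0.85)]
top loupe_mid [([328.0, 268.0], 0.51)]
top pred tray [array([207., 205.]), array([207., 251.])] seats1,3 [397. 234.] [382. 174.] grip [305. 194.]
wrist bush_a [([261.0, 253.0], 0.89), ([280.0, 182.0], 0.79)]
wrist gauge_grip [([59.0, 255.0], 0.92), ([140.0, 174.0], 0.59)]
wrist gauge_tip [([114.0, 174.0], 0.96), ([169.0, 167.0], 0.89), ([98.0, 232.0], 0.78)]
wrist bottle_mid []
wrist loupe_mid [([54.0, 94.0], 0.97), ([83.0, 242.0], 0.7)]
wrist pred tray [array([264., 254.]), array([281., 181.])] seats1,3 [-103.  136.] [-64. 250.] grip [ 58. 257.]
```

Every detection matches where it should be: two bushes in the tray, bushes 1 and 3 in their seats, the gauge in its stand and the bystanders unmoved. Handing in.

```bash
python3 -c "
from station import bot
print(bot.sign_off())"
```

```text
the job is handed in; nothing more can be done
None
```

I tried all four bushes and handed the job in at about 40 s: bushes 2 and 4 were tight and now stand in the reject tray, bushes 1 and 3 were good and stay in their seats, the gauge is back in its stand, and I viewed 11 pictures, one over the limit of 10.

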